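# Clear the pile off the order pad

## Task

Someone has piled the counter stationery on the order pad. Clear the pad: set the date stamp, the till roll, the ink pad and the stapler each into the wooden tray shaped for it, standing as they do now and square inside the rim. Set things down gently, without dropping or knocking over any of them.

Things in the scene. Friction and masses are not known exactly. Their poses are not given: they have to be found in the camera images.
- order_pad: white order pad with a red-bound end, 150 (x) x 100 (y) x 12 mm, fixed to the worktop; the pile lies on it: at one end (43 mm off its centre along x, either way) the ink pad with the till roll on it and the stamp on that, at the other end the stapler. Origin: centre of its underside; z up
- date_stamp: hand stamp, top of the pile: red block foot 22 (x) x 45 (y) x 20 mm, above it a turned brown wooden handle, round, 20 mm thick at its neck (20 to 32 mm up) and up to 24 mm from 32 mm up to the top at 69 mm; grip the handle. Origin: centre of its underside; z up. 0.05 kg, loose; at the start 82 mm above the worktop on the till roll
- till_roll: white paper roll standing on end, 53 mm across, 57 mm high, lying between ink pad and stamp. Origin: centre of its underside; z is its axis, up. 0.07 kg, loose
- ink_pad: flat black case with a dark blue pad, 55 (x) x 85 (y) x 12 mm, on the order pad, under the till roll. Origin: centre of its underside; z up. 0.06 kg, loose; its sides are straight and may be gripped across the 55 mm by the fingertips
- stapler: low red stapler on a black base, 130 (x, lengthwise) x 32 (y) x 34 mm, lying on the order pad beside the ink pad, crosswise to the order pad (overhanging it 15 mm at each end); base 32 mm wide and 9 mm high, red arm above it 28 mm wide. Origin: centre of its underside; z up. 0.19 kg, loose
- stamp_tray: smallest oblong tray, for the date stamp: 54 x 75 mm outside, inside 44 (x) x 65 (y) mm. Fixed, 6 mm high: dark timber rim 5 mm wide, floor lined with thin grey felt (hard), 3 mm above its underside. Origin: centre of its underside, on the worktop. The stamp stands with its y along the tray's y, either way round
- roll_tray: round tray, for the till roll: 83 mm across outside, 73 mm inside. Fixed, 6 mm high: dark timber rim 5 mm wide, floor lined with thin grey felt (hard), 3 mm above its underside. Origin: centre of its underside, on the worktop. 
- ink_tray: large oblong tray, for the ink pad: 85 x 115 mm outside, inside 75 (x) x 105 (y) mm. Fixed, 6 mm high: dark timber rim 5 mm wide, floor lined with thin grey felt (hard), 3 mm above its underside. Origin: centre of its underside, on the worktop. The ink pad lies with its y along the tray's y, either way round
- stapler_tray: long narrow tray, for the stapler: 160 x 62 mm outside, inside 150 (x) x 52 (y) mm. Fixed, 6 mm high: dark timber rim 5 mm wide, floor lined with thin grey felt (hard), 3 mm above its underside. Origin: centre of its underside, on the worktop. The stapler lies with its x along the tray's x, either way round

How it is judged:
By the outcome, as a careful person would: the job done as asked, in the order asked, and still so for the second after the job is handed in, with the robot touching nothing.
It also fails if it takes over 128 s, if anything falls off the work surface, if the arm or the gripper's body presses on something with over 40 N, if the wrist force passes 120 N, or if a joint passes its speed limit or range.

## Robot

A 6-joint arm with a two-finger parallel gripper is mounted at the origin on a cart in front of the work surface, level with it; the furniture and walls round the work are solid. World frame = base frame: x ahead of the robot, y to its left, z up, the work surface at z = 0. Lengths are in m, angles in degrees, forces in N, time in s.
With the tool pointing down it reaches from about 0.3 to 0.75 m from the base axis. Payload 8.5 kg.
Tool frame: the origin (TCP) lies midway between the tips of the shut fingers; the grasp point (between the pads) lies 19 mm behind it (env.hold_point_z is the distance from the TCP to the grasp point, in m); z points along the fingers, y is the line along which they close (so a half turn about z gives the same grasp; the last joint's range is limited). The gripper opens to 85 mm and grips with 20 to 120 N. Pads are 22 mm wide; open, the fingers measure 114 mm over their backs; the gripper's body (76 mm by 85 mm) begins 54 mm behind the grasp point. The pads swing forward as they close: fully open they stand 13 mm farther back than shut.
Start: joints at [-77.137, 21.807, 74.336, -0, 83.858, -12.336], TCP at [0.234, -0.498, 0.2] pointing down, gripper open.
Joint ranges: [-178.18, 178.18], [-50.72, 133.34], [12.68, 142.11], [-81.47, 261.47], [9.98, 163.14], [-165.26, 165.26]. Speed limits (degrees/s): [136.94, 136.94, 180, 180, 180, 180].

## Interface

Orientations are given as a 3x3 rotation matrix whose columns are the frame's x, y, z axes.
In Python, from rig import observe, get_image, camera_info, env gives the robot as it stands.
- The arm moves only by the tool drive_tool, never from a script. Its arguments are lists of equal length, an entry for each row: "offset": the shift along the tool's x, y, z in units of 40 mm (1.0 is 40 mm), a list of three; "turn": the turn, a rotation vector about the tool's x, y, z in units of 6 degrees (1.0 is 6 degrees), a list of three; "hand": the opening, from 0 (shut) to 1 (fully open). A call has exactly 10 rows; each row shifts and turns the commanded pose from where the row before left it, along the tool's axes as they then stand; what a row does not reach is not made up. A row lasts 1/8 s, in which the tool goes at most 62.5 mm and 10.7 degrees, less where a joint would pass 70% of its speed; a pose out of reach is approached as far as the arm can. A call is refused whole if a number of a shift passes 1 or a number of a turn 1, either way. A call with a gripper value outside its range is refused whole. The fingers move at their own pace and stop on an object; "newtons" is the grip in N (left out, the last holds). Time passes only in rows, so rows that do not move let the fingers close, or fill a call up. It gives the time, the measured TCP pose, the force, the opening and the grip force at its end, in the units of the state.
- observe(): the state, without advancing time (a new reading comes with each control period).
- get_image(name): name is "side" or "top"; returns the picture (420x560x3 uint8, blue, green, red); there is no depth.
- camera_info(name): a dict with "fx", "fy", "cx", "cy" (pixels), "world_to_cam" (4x4, takes a point from world to camera coordinates). Camera axes: x right, y down, z forward; pixel columns grow to the right and rows downward; lengths in m; the calibration is good to about 2 mm. A picture is of the moment at which its call begins. camera_info takes no time and is no camera call.
- env.close_job(): hands the job in; it is judged then, once.
The state is a dict: "time_s": time; "q": joint angles; "qvel": joint speeds; "joint_efforts": joint torques, N m; "position": TCP position; "tool_rot": TCP orientation; "ft_force": force on the tool from outside, world axes, zero at the start; "wrist_torque": the same for the moment, N m; "grip_width": finger opening in m; "gripper_force": force on a finger pad.
Only numpy, scipy, OpenCV 4.12 (cv2) and the standard library are available. Lean on these libraries where they do the work, as an engineer would, in place of code of your own. Each camera call takes 0.05 s, during which the arm holds its last target. There are 200 camera calls.

## Working session

There is one attempt and no reset: what is moved stays moved. The work goes in short steps, Python scripts to look and compute and a tool call to move; the robot and the scene stay as the last step left them, time stands still between calls to the robot, and variables do not carry over. Pictures are saved under pics/ and viewed, at most 14 in all, crops included, and the job is handed in when it is done.

Besides the shell and the picture viewer there is one more tool, called after ">>>" as name(argument=value, ...), one argument or row to a line, values as JSON. drive_tool: Moves the arm, as the interface text tells. Its arguments: {"type":"object","properties":{"offset":{"type":"array"},"turn":{"type":"array"},"hand":{"type":"array"},"newtons":{"type":"number"}},"required":["offset","turn","hand"]}

```bash
mkdir -p pics; ls
python3 - <<'E'
from rig import *
import cv2
for n in("top","side"):
    cv2.imwrite(f"pics/{n}0.png",get_image(n)); c=camera_info(n); print(n,c)
print(observe()); print(env.hold_point_z)
E
```

```text
pics
top {'fx': 411.51319669588855, 'fy': 411.51319669588855, 'cx': 275.4339148857192, 'cy': 214.90670865948573, 'world_to_cam': array([[-0.00314502, -0.99988234, -0.01501352,  0.14374527],
       [-0.98895639,  0.00533458, -0.14811079,  0.5281363 ],
       [ 0.14817346,  0.0143819 , -0.98885681,  1.04984903],
       [ 0.        ,  0.        ,  0.        ,  1.        ]])}
side {'fx': 451.3657940010035, 'fy': 451.3657940010035, 'cx': 285.0229650867934, 'cy': 215.52973405576262, 'world_to_cam': array([[ 0.99920017,  0.03956417,  0.00580441, -0.54230617],
       [ 0.02886326, -0.61312631, -0.78945744,  0.12017112],
       [-0.02767539,  0.78899354, -0.61377786,  0.87220051],
       [ 0.        ,  0.        ,  0.        ,  1.        ]])}
{'time_s': 0.1, 'q': array([-7.71378391e+01,  2.18380878e+01,  7.43794185e+01,  7.40389997e-04,
        8.38596653e+01, -1.23371945e+01]), 'qvel': array([ 0.05570952, -0.1192451 , -0.10586396,  0.10741675, -0.01670688,
       -0.05801604]), 'joint_efforts': array([ 3.25983521e-03, -4.49225271e+01, -2.31655651e+01, -2.05056767e-04,
        3.62945881e-03, -2.59517783e-06]), 'position': array([ 0.23409178, -0.49735487,  0.19967042]), 'tool_rot': array([[ 9.04832478e-01,  4.25767665e-01, -2.87302370e-04],
       [ 4.25767656e-01, -9.04831571e-01,  1.31596267e-03],
       [ 3.00334099e-04, -1.31304982e-03, -9.99999093e-01]]), 'ft_force': array([-0.11592989,  0.53636348, -0.16899482]), 'wrist_torque': array([0.06108535, 0.02249396, 0.0340547 ]), 'gripper_force': 0.0, 'grip_width': 0.08516915921034869}
0.0187
```

View pics/top0.png

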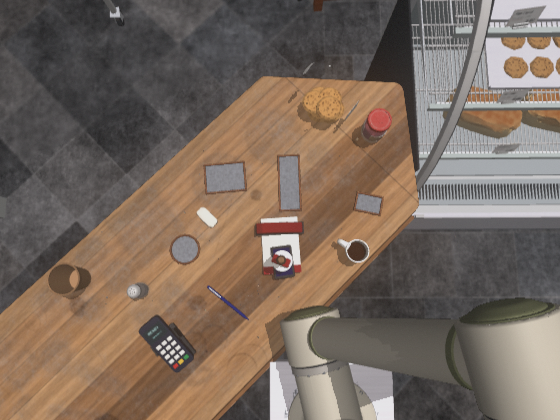

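View pics/side0.png

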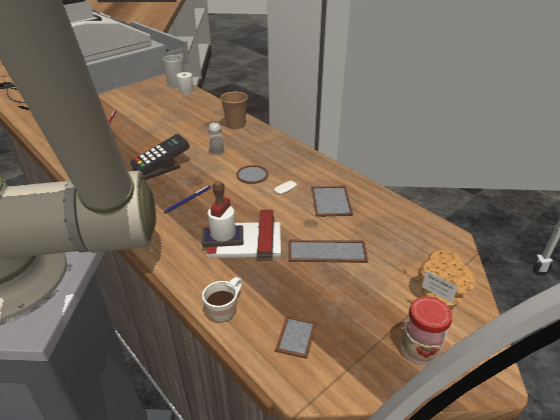

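The top view shows the stamp tray at about (369,204), ink tray (225,177), stapler tray (289,183) and roll tray (185,249). The pile is at (282,262) and the stapler at (279,229). The side view agrees, with a mug beside the stamp's path.

```bash
cat > h.py <<'E'
from rig import *
import cv2, numpy as np
def ray(cam,px,z):
    c=camera_info(cam); W=c["world_to_cam"]; R=W[:3,:3]; t=W[:3,3]; o=-R.T@t
    px=np.atleast_2d(np.asarray(px,float))
    d=np.c_[(px[:,0]-c["cx"])/c["fx"],(px[:,1]-c["cy"])/c["fy"],np.ones(len(px))]@R
    return (o+d*((z-o[2])/d[:,2])[:,None])[:,:2]
def proj(cam,P):
    c=camera_info(cam); W=c["world_to_cam"]; p=np.atleast_2d(P)@W[:3,:3].T+W[:3,3]
    return np.c_[c["fx"]*p[:,0]/p[:,2]+c["cx"],c["fy"]*p[:,1]/p[:,2]+c["cy"]]
def rect(cam,mask,z,box=None,minA=30):
    """blobs in box -> list of (world centre mm, sizes mm, angle of long axis deg, area)"""
    m=np.zeros_like(mask)
    if box: x0,y0,x1,y1=box; m[y0:y1,x0:x1]=mask[y0:y1,x0:x1]
    else: m=mask
    out=[]
    for k in cv2.findContours(m,cv2.RETR_EXTERNAL,cv2.CHAIN_APPROX_NONE)[0]:
        a=cv2.contourArea(k)
        if a<minA: continue
        w=(ray(cam,k[:,0],z)*1000).astype(np.float32)
        (c,s,_)=r=cv2.minAreaRect(w); b=cv2.boxPoints(r); e=[b[1]-b[0],b[2]-b[1]]
        e=max(e,key=np.linalg.norm); out.append((np.round(c,1),np.round(s,1),round(float(np.degrees(np.arctan2(e[1],e[0])))%180,1),a))
    return out
E
python3 - <<'E'
from h import *
for n in("top","side"):
    im=cv2.imread(f"pics/{n}0.png"); hsv=cv2.cvtColor(im,cv2.COLOR_BGR2HSV)
    felt=cv2.morphologyEx(cv2.inRange(hsv,(0,0,70),(180,60,160)),cv2.MORPH_OPEN,np.ones((2,2)))
    boxes={"top":dict(stamp=(350,190,388,218),ink=(200,158,250,197),stapler=(274,150,304,215),roll=(168,232,203,266)),
     "side":dict(stamp=(272,312,318,360),ink=(306,182,356,218),stapler=(284,236,372,266),roll=(234,163,270,185))}[n]
    for k,b in boxes.items(): print(n,k,rect(n,felt,.003,b,100))
    red=cv2.inRange(hsv,(0,120,50),(8,255,255))|cv2.inRange(hsv,(172,120,50),(180,255,255))
    if n=="top": print("red",rect(n,red,.046,(250,218,306,238),60)); print("white",rect(n,cv2.inRange(hsv,(0,0,150),(180,50,255)),.012,(250,210,306,280),30)); cr=im[205:290,240:320]
    else: print("red",rect(n,red,.046,(255,200,280,262),60)); cr=im[175:265,195:290]
    cv2.imwrite(f"pics/{n}c.png",cv2.resize(cr,None,fx=6,fy=6,interpolation=cv2.INTER_CUBIC))
E
```

```text
top stamp [(array([ 563.2, -115.6]), array([64.9, 44.7]), 77.5, 344.0)]
top ink [(array([638.9, 280.4]), array([ 75.8, 105.7]), 94.9, 941.0)]
top stapler [(array([623. , 101.5]), array([150.5,  52.6]), 1.5, 938.5)]
top roll [(array([439.5, 386.7]), array([70.8, 68.2]), 1.4, 513.5)]
red [(array([494.3, 133.4]), array([ 27. , 118.6]), 91.1, 404.5)]
white [(array([431.1, 127.9]), array([ 99.1, 100. ]), 93.9, 1160.5), (array([520.7, 132.3]), array([14.1, 98.3]), 92.7, 144.5)]
side stamp [(array([ 567.7, -114.7]), array([63.7, 44.4]), 77.4, 761.0)]
side ink [(array([643.7, 279.5]), array([ 75.3, 101. ]), 94.4, 739.5)]
side stapler [(array([627.8, 102.6]), array([150.,  49.]), 2.6, 1107.5)]
side roll [(array([444.8, 386. ]), array([67.6, 61.8]), 2.8, 278.0)]
red [(array([497.7, 112.8]), array([ 27.4, 133.6]), 93.1, 518.0)]
```

View pics/topc.png

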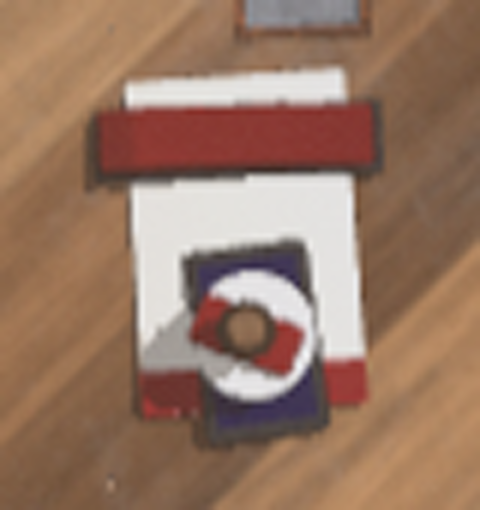

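View pics/sidec.png

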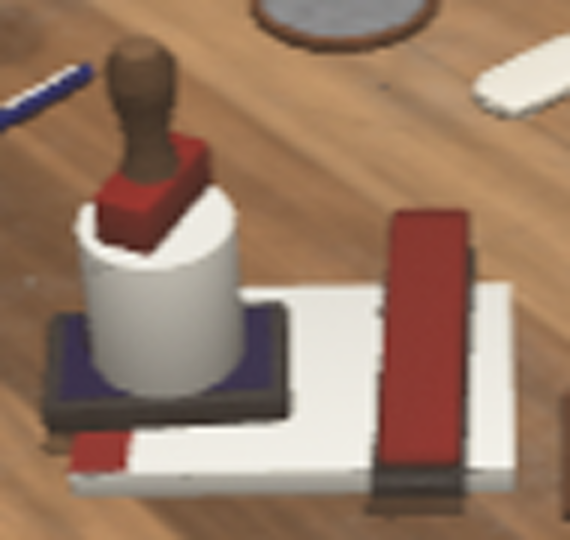

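Run:
```python
from h import *
T=lambda x,y:(240+x/6-.4,205+y/6-.4); S=lambda x,y:(195+x/6-.4,175+y/6-.4)
print("handle top",ray("top",[T(246,328)],.145), "side head",ray("side",[S(141,75)],.138))
print("roll top",ray("top",[T(253,335)],.081),"side",ray("side",[S(157,222)],.081),"side bottom", ray("side",[S(167,352)],.024))
im=cv2.imread("pics/top0.png"); hsv=cv2.cvtColor(im,cv2.COLOR_BGR2HSV)
red=cv2.inRange(hsv,(0,120,50),(8,255,255))|cv2.inRange(hsv,(172,120,50),(180,255,255))
m=np.zeros_like(red); m[252:270,270:293]=red[252:270,270:293]; print("foot",rect("top",m|cv2.inRange(hsv,(8,60,20),(25,255,140))&cv2.inRange(im,(0,0,0),(255,255,255))*0,.102,None,8))
c=ray("top",[T(210,297),T(305,327),T(288,377),T(192,340)],.102); print("foot corners",c*1000,c.mean(0),"ang",np.degrees(np.arctan2(*(c[0]-c[1])[::-1])),np.degrees(np.arctan2(*(c[3]-c[2])[::-1])))
c=ray("top",[T(182,254),T(302,238),T(329,425),T(207,447)],.024); print("ink",c*1000,c.mean(0),"long ang",np.degrees(np.arctan2(*(c[1]-c[2])[::-1])),np.degrees(np.arctan2(*(c[0]-c[3])[::-1])))
c=ray("side",[S(53,310),S(290,303),S(288,408),S(45,420)],.024); print("ink side",c*1000,c.mean(0),"long",np.degrees(np.arctan2(*(c[1]-c[0])[::-1])))
c=ray("top",[T(97,113),T(375,102),T(375,163),T(105,173)],.046); print("stapler top",c.mean(0),np.degrees(np.arctan2(*(c[0]-c[1])[::-1])))
c=ray("side",[S(392,210),S(468,210),S(458,467),S(377,463)],.046); print("stapler side",c*1000,c.mean(0))
```

```text
handle top [[0.4074226  0.12814139]] side head [[0.40677325 0.12753858]]
roll top [[0.40714503 0.12538386]] side [[0.4078758  0.12380923]] side bottom [[0.40671501 0.12374868]]
foot [(array([401.5, 115.5]), array([13.1, 19.7]), 152.9, 25.5), (array([412.4, 143.4]), array([10.9, 18.9]), 170.3, 20.5)]
foot corners [[421.91787961 142.95770719]
 [409.51590324 104.0819338 ]
 [389.22398045 111.19446596]
 [404.3929199  150.37951051]] [0.40626267 0.1271534 ] ang 72.30650827235947 68.83805972222969
ink [[445.16551589 156.63093369]
 [452.03087478 103.40850926]
 [369.97697637  92.26446325]
 [360.61222177 145.77410694]] [0.4069464 0.1245195] long ang 7.73423161932041 7.316866563313659
ink side [[362.88261081 144.86563737]
 [446.43919323 152.7191281 ]
 [452.16178349  96.29788269]
 [370.8765058   86.39987122]] [0.40809002 0.12007063] long 5.369461050716411
stapler top [0.49431861 0.13149409] 91.99209686213514
stapler side [[481.21348497 180.26705512]
 [508.47892593 181.55621652]
 [513.62724936  45.51221881]
 [487.61021384  46.20676234]] [0.49773247 0.11338556]
```

>>> drive_tool(
  offset=[
    [0,0,-0.5],
    [0,-1,0],
    [0,-1,0],
    [0,-1,0],
    [0,-1,0],
    [0,-1,0],
    [0,-1,0],
    [0,-1,0],
    [0,-1,0],
    [0,-1,0],
  ],
  turn=[
    [0,0,0],
    [0,0,0],
    [0,0,0],
    [0,0,0],
    [0,0,0],
    [0,0,0],
    [0,0,0],
    [0,0,0],
    [0,0,0],
    [0,0,0],
  ],
  hand=[1,1,1,1,1,1,1,1,1,1],
  newtons=25,
)

```text
time_s: 1.35
position: [0.0808, -0.1705, 0.22]
tool_rot: [[0.904, 0.427, -0.0], [0.427, -0.904, 0.0], [0.0, -0.0, -1.0]]
ft_force: [-0.8, 0.0, 0.1]
grip_width: 0.0852
gripper_force: 0.0
```

>>> drive_tool(
  offset=[
    [1,-0.32,0],
    [1,-0.32,0],
    [1,-0.32,0],
    [1,-0.32,0],
    [1,-0.32,0],
    [1,-0.32,0],
    [1,-0.32,0],
    [1,-0.32,0],
    [1,-0.32,0],
    [1,-0.32,0],
  ],
  turn=[
    [0,0,0],
    [0,0,0],
    [0,0,0],
    [0,0,0],
    [0,0,0],
    [0,0,0],
    [0,0,0],
    [0,0,0],
    [0,0,0],
    [0,0,0],
  ],
  hand=[1,1,1,1,1,1,1,1,1,1],
)

```text
time_s: 2.6
position: [0.3716, 0.096, 0.2202]
tool_rot: [[0.904, 0.426, -0.0], [0.426, -0.904, -0.0], [-0.0, -0.0, -1.0]]
ft_force: [0.4, -0.2, 0.3]
grip_width: 0.0855
gripper_force: 0.0
```

>>> drive_tool(
  offset=[
    [0,0,0],
    [0,0,0],
    [0,0,0],
    [0,0,0],
    [0,0,0],
    [0,0,0],
    [0,0,0],
    [0,0,0],
    [0,0,0],
    [0,0,0],
  ],
  turn=[
    [0,0,-0.9],
    [0,0,-0.9],
    [0,0,-0.9],
    [0,0,-0.9],
    [0,0,-0.9],
    [0,0,-0.9],
    [0,0,-0.9],
    [0,0,-0.9],
    [0,0,-0.3],
    [0,0,0],
  ],
  hand=[1,1,1,1,1,1,1,1,1,1],
)

```text
time_s: 3.85
position: [0.3708, 0.0946, 0.2203]
tool_rot: [[0.34, 0.94, -0.0], [0.94, -0.34, -0.0], [-0.0, -0.0, -1.0]]
ft_force: [-0.3, 0.0, 0.4]
grip_width: 0.0856
gripper_force: 0.0
```

>>> drive_tool(
  offset=[
    [0.4,0.2,0],
    [0.4,0.2,0],
    [0.29,0.17,0],
    [0,0,0.2],
    [0,0,0.2],
    [0,0,0],
    [0,0,0],
    [0,0,0],
    [0,0,0],
    [0,0,0],
  ],
  turn=[
    [0,0,0],
    [0,0,0],
    [0,0,0],
    [0,0,0],
    [0,0,0],
    [0,0,0],
    [0,0,0],
    [0,0,0],
    [0,0,0],
    [0,0,0],
  ],
  hand=[0.7,0.7,0.7,0.7,0.7,0.7,0.7,0.7,0.7,0.7],
)

```text
time_s: 5.1
position: [0.4071, 0.1279, 0.2045]
tool_rot: [[0.339, 0.941, 0.0], [0.941, -0.339, -0.0], [0.0, 0.0, -1.0]]
ft_force: [-0.2, 0.2, -1.3]
grip_width: 0.0595
gripper_force: 0.0
```

Run:
```python
from h import *
a=get_image("side"); print(observe()["position"], proj("side",[observe()["position"]]))
b=get_image("top")
cv2.imwrite("pics/a1.png",np.hstack([cv2.resize(a[100:260,160:300],(525,600)),]))
```

```text
[0.40711248 0.12788792 0.20447707] [[215.25497484 157.2880265 ]]
```

View pics/a1.png

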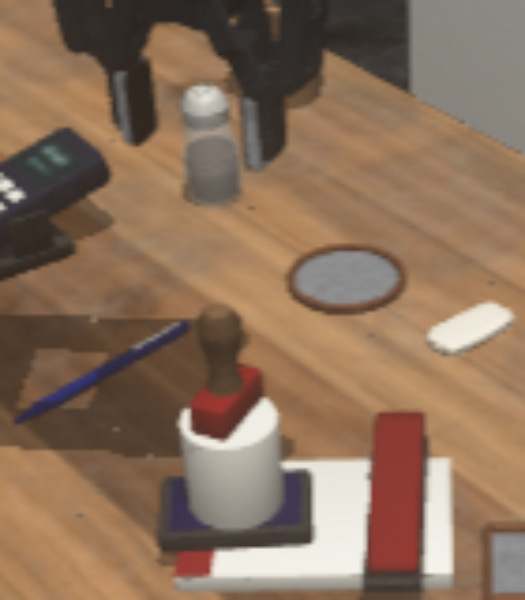

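The picture shows the open fingertips at crop (133,143) and (263,170). The mean image row is about 142, while the projected TCP is at row 157. The handle top is at about (219,183). The tips look higher than I expected, so I'll triangulate them using the top view.

Run:
```python
from h import *
b=get_image("top"); p=observe()["position"]
for z in(0,.013,.03): print(z,proj("top",[p+[0,0,z]]),proj("side",[p+[0,0,z]]))
R=observe()["tool_rot"]
for s in(1,-1): print("tip",proj("side",[p+s*.03*R[:,1]+[0,0,.006]]),proj("top",[p+s*.03*R[:,1]+[0,0,.006]]))
print("handle",proj("side",[[.407,.128,.151]]))
cv2.imwrite("pics/a2.png",cv2.resize(b[190:330,200:360],(686,600)))
```

```text
0 [[280.62942023 258.31011721]] [[215.23951486 157.30834433]]
0.013 [[280.61433865 258.04882094]] [[214.60849546 151.15581499]]
0.03 [[280.59395188 257.69560964]] [[213.76474107 142.92908893]]
tip [[229.43182936 157.69125298]] [[285.16464739 245.32204622]]
tip [[200.77059527 151.34256799]] [[276.0396336  271.17427289]]
handle [[217.67954445 181.37808765]]
```

View pics/a2.png

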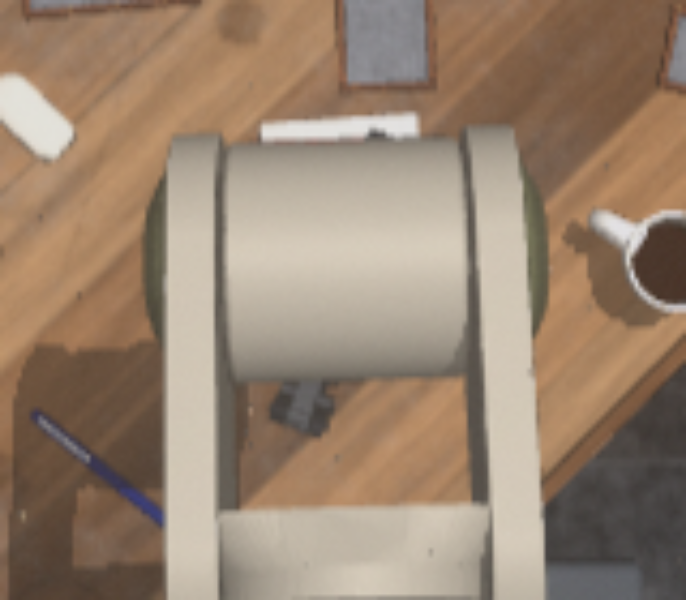

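>>> drive_tool(
  offset=[
    [0,0,0.3],
    [0,0,0.3],
    [0,0,0.3],
    [0,0,0.3],
    [0,0,0.1],
    [0,0,0],
    [0,0,0],
    [0,0,0],
    [0,0,0],
    [0,0,0],
  ],
  turn=[
    [0,0,0],
    [0,0,0],
    [0,0,0],
    [0,0,0],
    [0,0,0],
    [0,0,0],
    [0,0,0],
    [0,0,0],
    [0,0,0],
    [0,0,0],
  ],
  hand=[0.7,0.7,0.7,0.7,0.7,0.7,0.7,0.7,0.7,0.7],
)

```text
time_s: 6.5
position: [0.4071, 0.1279, 0.1525]
tool_rot: [[0.339, 0.941, 0.0], [0.941, -0.339, 0.0], [0.0, 0.0, -1.0]]
ft_force: [-0.7, -0.0, 0.2]
grip_width: 0.0596
gripper_force: 0.0
```

Run:
```python
from h import *
a=get_image("side"); p=observe()["position"];R=observe()["tool_rot"]; im=a.copy()
for s in(1,-1,0):
    q=proj("side",[p+s*.03*R[:,1]+[0,0,.006]])[0]; print(q)
    cv2.circle(im,tuple(int(round(v)) for v in q),1,(0,255,0),-1)
cv2.imwrite("pics/a3.png",cv2.resize(im[130:250,165:285],(600,600),interpolation=cv2.INTER_CUBIC))
```

```text
[231.35341037 181.47950205]
[203.70038702 174.88558294]
[217.38613542 178.14897721]
```

View pics/a3.png

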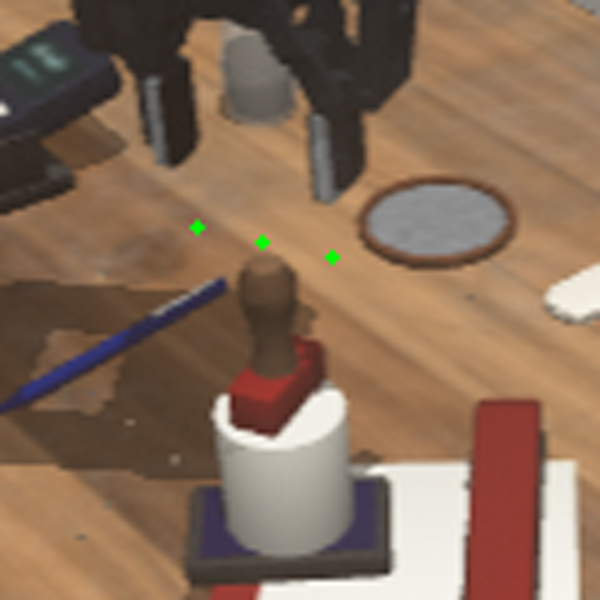

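The drawn green dots mark the expected tip positions. The real tips, at crop (177,165) and (325,200), sit about 12 px above them. I'll descend to the nominal grasp height, which is safe either way, and look again.

>>> drive_tool(
  offset=[
    [0,0,0.2],
    [0,0,0.2],
    [0,0,0.2],
    [0,0,0.2],
    [0,0,0.1],
    [0,0,0],
    [0,0,0],
    [0,0,0],
    [0,0,0],
    [0,0,0],
  ],
  turn=[
    [0,0,0],
    [0,0,0],
    [0,0,0],
    [0,0,0],
    [0,0,0],
    [0,0,0],
    [0,0,0],
    [0,0,0],
    [0,0,0],
    [0,0,0],
  ],
  hand=[0.7,0.7,0.7,0.7,0.7,0.7,0.7,0.7,0.7,0.7],
)

```text
time_s: 7.8
position: [0.4071, 0.1279, 0.1165]
tool_rot: [[0.339, 0.941, 0.0], [0.941, -0.339, 0.0], [0.0, 0.0, -1.0]]
ft_force: [-0.4, -1.1, 0.3]
grip_width: 0.06
gripper_force: 0.0
```

Run:
```python
from h import *
a=get_image("side"); p=observe()["position"];R=observe()["tool_rot"]; im=a.copy()
for s in(1,-1,0):
    q=proj("side",[p+s*.03*R[:,1]+[0,0,.006]])[0]; print(q)
    cv2.circle(im,tuple(int(round(v)) for v in q),1,(0,255,0),-1)
cv2.imwrite("pics/a4.png",cv2.resize(im[130:250,165:285],(600,600),interpolation=cv2.INTER_CUBIC))
```

```text
[232.59688319 196.94162417]
[205.60192524 190.2063817 ]
[218.96543052 193.54057649]
```

View pics/a4.png

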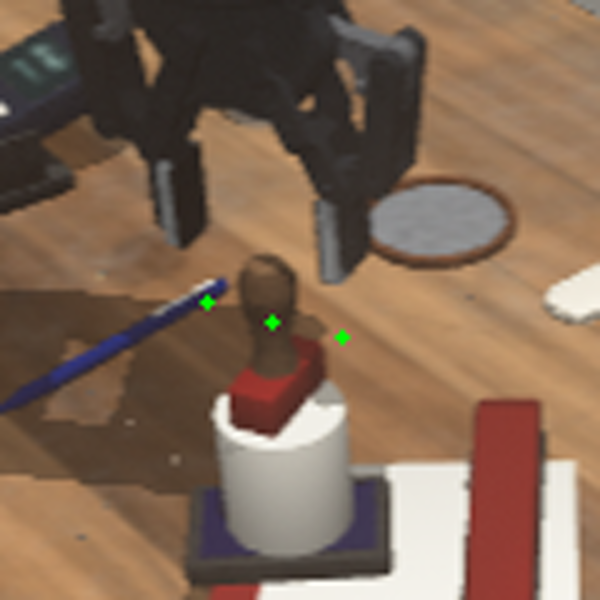

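>>> drive_tool(
  offset=[
    [0,0,0.1],
    [0,0,0.1],
    [0,0,0.1],
    [0,0,0.1],
    [0,0,0.1],
    [0,0,0.1],
    [0,0,0],
    [0,0,0],
    [0,0,0],
    [0,0,0],
  ],
  turn=[
    [0,0,0],
    [0,0,0],
    [0,0,0],
    [0,0,0],
    [0,0,0],
    [0,0,0],
    [0,0,0],
    [0,0,0],
    [0,0,0],
    [0,0,0],
  ],
  hand=[0.7,0.7,0.7,0.7,0.7,0.7,0.7,0.7,0.7,0.7],
)

```text
time_s: 9.1
position: [0.4071, 0.1279, 0.0925]
tool_rot: [[0.339, 0.941, 0.0], [0.941, -0.339, 0.0], [0.0, 0.0, -1.0]]
ft_force: [-0.6, 0.7, 0.8]
grip_width: 0.0599
gripper_force: 0.0
```

Run:
```python
from h import *
a=get_image("side"); b=get_image("top")
cv2.imwrite("pics/a5.png",np.hstack([cv2.resize(x,(400,600),interpolation=cv2.INTER_CUBIC) for x in(a[130:250,180:260],b[205:295,250:310])]))
```

```text
(no output)
```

View pics/a5.png

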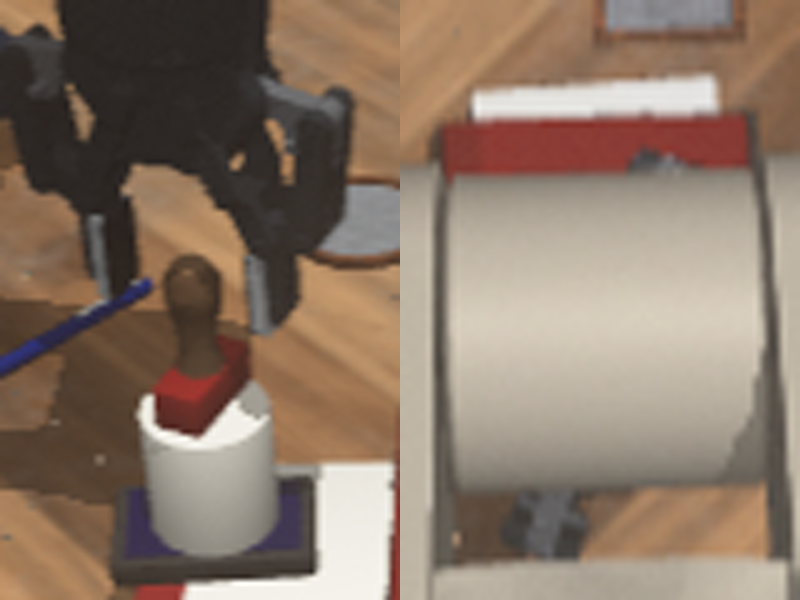

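The tips are now about level with the mid-handle, at z of about 0.124. The top view puts the knuckles at (288,229) and (272,284), centred on the stamp, so the offset is in height only. I'll close on the handle.

>>> drive_tool(
  offset=[
    [0,0,0],
    [0,0,0],
    [0,0,0],
    [0,0,0],
    [0,0,0],
    [0,0,0],
    [0,0,0],
    [0,0,0],
    [0,0,0],
    [0,0,0],
  ],
  turn=[
    [0,0,0],
    [0,0,0],
    [0,0,0],
    [0,0,0],
    [0,0,0],
    [0,0,0],
    [0,0,0],
    [0,0,0],
    [0,0,0],
    [0,0,0],
  ],
  hand=[0.4,0.3,0.2,0.1,0,0,0,0,0,0],
  newtons=25,
)

```text
time_s: 10.45
position: [0.4071, 0.1279, 0.0925]
tool_rot: [[0.339, 0.941, 0.0], [0.941, -0.339, 0.0], [0.0, 0.0, -1.0]]
ft_force: [0.1, 0.3, 3.7]
grip_width: 0.0209
gripper_force: 24.5
```

Run:
```python
from h import *
a=get_image("side")
cv2.imwrite("pics/a6.png",cv2.resize(a[130:250,180:260],(400,600),interpolation=cv2.INTER_CUBIC))
```

```text
(no output)
```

View pics/a6.png

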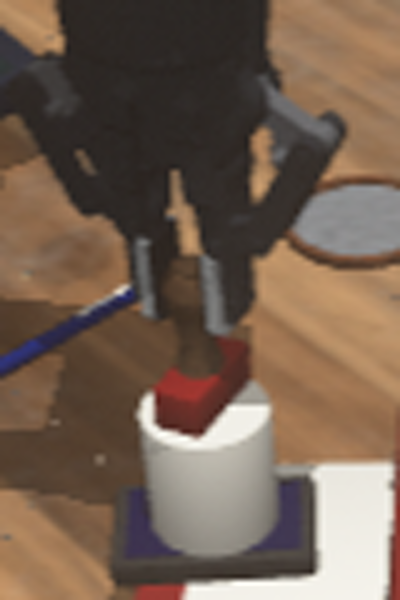

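>>> drive_tool(
  offset=[
    [0,0,-0.1],
    [0,0,-0.2],
    [0,0,-0.3],
    [0,0,-0.4],
    [0,0,-0.5],
    [0,0,-0.5],
    [0,0,-0.3],
    [0,0,-0.2],
    [0,0,0],
    [0,0,0],
  ],
  turn=[
    [0,0,0],
    [0,0,0],
    [0,0,0],
    [0,0,0],
    [0,0,0],
    [0,0,0],
    [0,0,0],
    [0,0,0],
    [0,0,0],
    [0,0,0],
  ],
  hand=[0,0,0,0,0,0,0,0,0,0],
)

```text
time_s: 11.75
position: [0.4068, 0.1279, 0.1919]
tool_rot: [[0.339, 0.941, -0.001], [0.941, -0.339, -0.0], [-0.0, -0.001, -1.0]]
ft_force: [-0.1, -0.8, -0.3]
grip_width: 0.0206
gripper_force: 24.5
```

Run:
```python
from h import *
a=get_image("side"); im=a.copy(); p=observe()["position"]
for z in(0,.02,-.02): 
    q=proj("side",[p+[0,0,z]])[0]; cv2.circle(im,tuple(int(round(v)) for v in q),1,(0,255,0),-1)
cv2.imwrite("pics/a7.png",cv2.resize(im[80:240,160:300],(525,600),interpolation=cv2.INTER_CUBIC))
```

```text
(no output)
```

View pics/a7.png

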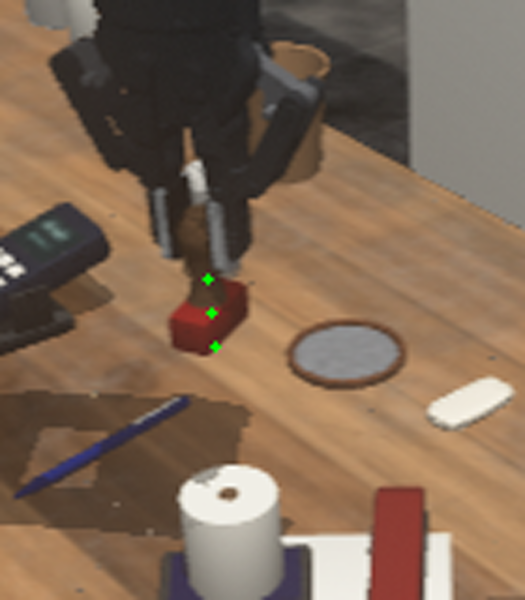

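>>> drive_tool(
  offset=[
    [-0.3,0.4,0],
    [-0.57,0.77,0],
    [-0.6,0.8,0],
    [-0.6,0.8,0],
    [-0.6,0.8,0],
    [-0.6,0.8,0],
    [-0.6,0.8,0],
    [-0.4,0.5,0],
    [-0.1,0.12,0],
    [0,0,0],
  ],
  turn=[
    [0,0,0],
    [0,0,0],
    [0,0,0],
    [0,0,0],
    [0,0,0],
    [0,0,0],
    [0,0,0],
    [0,0,0],
    [0,0,0],
    [0,0,0],
  ],
  hand=[0,0,0,0,0,0,0,0,0,0],
)

```text
time_s: 13.05
position: [0.5654, -0.1146, 0.192]
tool_rot: [[0.339, 0.941, -0.001], [0.941, -0.339, 0.001], [0.0, -0.001, -1.0]]
ft_force: [0.0, 1.0, -0.6]
grip_width: 0.0208
gripper_force: 24.5
```

>>> drive_tool(
  offset=[
    [0,0,0],
    [0,0,0],
    [0,0,0.5],
    [0,0,0.5],
    [0,0,0.5],
    [0,0,0.5],
    [0,0,0.4],
    [0,0,0.2],
    [0,0,0],
    [0,0,0],
  ],
  turn=[
    [0,0,-0.6],
    [0,0,-0.6],
    [0,0,0],
    [0,0,0],
    [0,0,0],
    [0,0,0],
    [0,0,0],
    [0,0,0],
    [0,0,0],
    [0,0,0],
  ],
  hand=[0,0,0,0,0,0,0,0,0,0],
)

```text
time_s: 14.3
position: [0.566, -0.1149, 0.0892]
tool_rot: [[0.218, 0.976, 0.001], [0.976, -0.218, -0.0], [-0.0, 0.001, -1.0]]
ft_force: [0.5, 0.8, -0.1]
grip_width: 0.0204
gripper_force: 24.6
```

Run:
```python
from h import *
a=get_image("side"); o=observe(); im=cv2.resize(a[200:380,230:370],None,fx=3.3,fy=3.3,interpolation=cv2.INTER_CUBIC)
print(o["position"],o["ft_force"])
cv2.imwrite("pics/b1.png",im)
```

```text
[ 0.56603659 -0.11497381  0.08912458] [ 0.7246972  -0.42528936 -0.81583837]
```

View pics/b1.png

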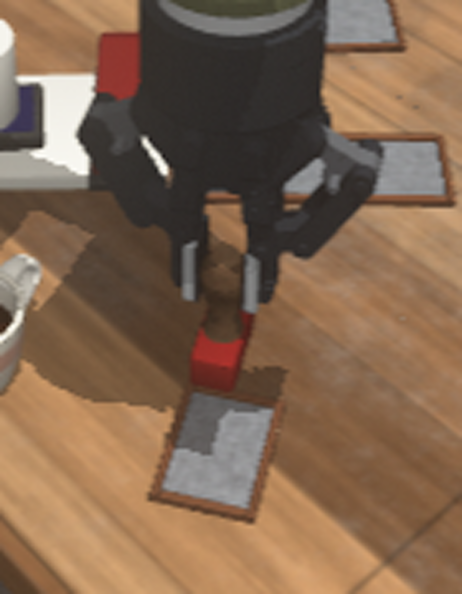

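Run:
```python
from h import *
o=observe();p=o["position"]; R=o["tool_rot"]
f=lambda q:np.round((q-[230,200])*3.3+1.2)
for z in (.0787,.0987):
  for a,b in((22.5,11),(22.5,-11),(-22.5,11),(-22.5,-11)):
    P=p+R[:,0]*a/1e3+R[:,1]*b/1e3; P[2]=z; print(z,a,b,f(proj("side",[P])[0]))
```

```text
0.0787 22.5 11 [255. 324.]
0.0787 22.5 -11 [212. 315.]
0.0787 -22.5 11 [234. 394.]
0.0787 -22.5 -11 [189. 384.]
0.0987 22.5 11 [257. 296.]
0.0987 22.5 -11 [212. 287.]
0.0987 -22.5 11 [235. 366.]
0.0987 -22.5 -11 [189. 356.]
```

>>> drive_tool(
  offset=[
    [0,0,0.3],
    [0,0,0.3],
    [0,0,0.3],
    [0,0,0.3],
    [0,0,0.3],
    [0,0,0.2],
    [0,0,0.1],
    [0,0,0],
    [0,0,0],
    [0,0,0],
  ],
  turn=[
    [0,0,0],
    [0,0,0],
    [0,0,0],
    [0,0,0],
    [0,0,0],
    [0,0,0],
    [0,0,0],
    [0,0,0],
    [0,0,0],
    [0,0,0],
  ],
  hand=[0,0,0,0,0,0,0,0,0,0],
)

```text
time_s: 15.6
position: [0.5659, -0.1151, 0.0168]
tool_rot: [[0.218, 0.976, 0.001], [0.976, -0.218, -0.0], [-0.0, 0.001, -1.0]]
ft_force: [-0.7, -1.2, -0.5]
grip_width: 0.0205
gripper_force: 24.6
```

>>> drive_tool(
  offset=[
    [0,0,0.02],
    [0,0,0.02],
    [0,0,0.02],
    [0,0,0.02],
    [0,0,0],
    [0,0,0],
    [0,0,0],
    [0,0,0],
    [0,0,0],
    [0,0,0],
  ],
  turn=[
    [0,0,0],
    [0,0,0],
    [0,0,0],
    [0,0,0],
    [0,0,0],
    [0,0,0],
    [0,0,0],
    [0,0,0],
    [0,0,0],
    [0,0,0],
  ],
  hand=[0,0,0,0,0,0,0,0,0,0],
)

```text
time_s: 16.85
position: [0.5662, -0.1151, 0.0145]
tool_rot: [[0.218, 0.976, 0.002], [0.976, -0.218, -0.001], [-0.0, 0.002, -1.0]]
ft_force: [-3.5, -0.0, 11.0]
grip_width: 0.0204
gripper_force: 25.3
```

Run:
```python
from h import *
a=get_image("side"); o=observe(); im=cv2.resize(a[200:380,230:370],None,fx=3.3,fy=3.3,interpolation=cv2.INTER_CUBIC)
print(o["position"],o["ft_force"])
cv2.imwrite("pics/b2.png",im)
```

```text
[ 0.56613938 -0.11512029  0.01445614] [-2.32244008  0.31736413 10.23013906]
```

View pics/b2.png

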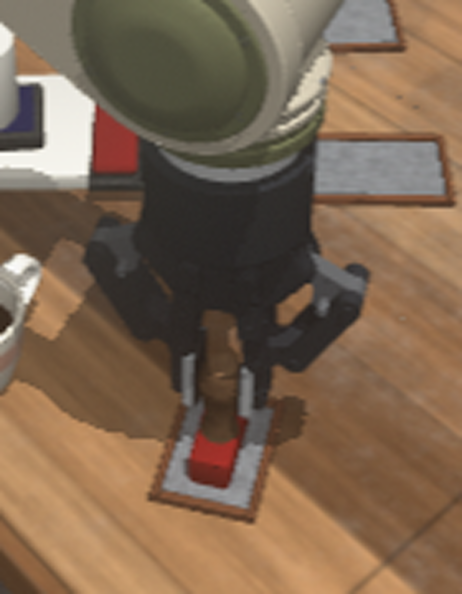

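The stamp stands inside its tray, with the foot around (218,460) and clear rim on all sides, and there is contact force. I'll release it.

>>> drive_tool(
  offset=[
    [0,0,-0.02],
    [0,0,0],
    [0,0,0],
    [0,0,0],
    [0,0,0],
    [0,0,0],
    [0,0,0],
    [0,0,-0.2],
    [0,0,-0.5],
    [0,0,-0.8],
  ],
  turn=[
    [0,0,0],
    [0,0,0],
    [0,0,0],
    [0,0,0],
    [0,0,0],
    [0,0,0],
    [0,0,0],
    [0,0,0],
    [0,0,0],
    [0,0,0],
  ],
  hand=[0,0.3,0.4,0.6,0.7,0.7,0.7,0.7,0.7,0.7],
)

```text
time_s: 18.15
position: [0.5653, -0.1149, 0.0745]
tool_rot: [[0.218, 0.976, -0.001], [0.976, -0.218, 0.001], [0.0, -0.002, -1.0]]
ft_force: [0.6, 0.2, 0.1]
grip_width: 0.0597
gripper_force: 0.0
```

>>> drive_tool(
  offset=[
    [0,0,-1],
    [0,0,-1],
    [0,0,-1],
    [0,0,0],
    [0,0,0],
    [0,0,0],
    [0,0,0],
    [0,0,0],
    [0,0,0],
    [0,0,0],
  ],
  turn=[
    [0,0,0],
    [0,0,0],
    [0,0,0],
    [0,0,1],
    [0,0,1],
    [0,0,1],
    [0,0,1],
    [0,0,1],
    [0,0,1],
    [0,0,1],
  ],
  hand=[1,1,1,1,1,1,1,1,1,1],
)

```text
time_s: 19.4
position: [0.5657, -0.115, 0.1946]
tool_rot: [[0.817, 0.576, 0.0], [0.576, -0.817, -0.0], [0.0, 0.0, -1.0]]
ft_force: [-0.4, 0.2, 0.1]
grip_width: 0.0851
gripper_force: 0.0
```

Run:
```python
from h import *
im=get_image("side"); cv2.imwrite("pics/s2.png",im); hsv=cv2.cvtColor(im,cv2.COLOR_BGR2HSV); print(observe()["position"])
red=cv2.inRange(hsv,(0,120,50),(8,255,255))|cv2.inRange(hsv,(172,120,50),(180,255,255))
print("foot",rect("side",red,.013,(270,300,325,365),10))
felt=cv2.inRange(hsv,(0,0,60),(180,60,170)); felt|=red
print("tray",rect("side",felt,.003,(272,312,318,360),100))
print([cv2.boundingRect(k) for k in cv2.findContours(red[290:370,265:325],0,2)[0]])
# roll: white top ellipse + ink pad
w=cv2.inRange(hsv,(0,0,140),(180,45,255)); m=np.zeros_like(w); m[195:240,200:245]=w[195:240,200:245]
for r in range(200,244,4): print(r,"".join("#" if m[r,c] else "." for c in range(200,245)))
```

```text
[ 0.56568753 -0.1149705   0.19459772]
foot [(array([ 565.3, -114.9]), array([56.1, 22.7]), 76.8, 192.5)]
tray [(array([ 565.9, -111.8]), array([65.6, 44.2]), 77.6, 620.0)]
[(22, 31, 19, 27)]
200 .............................................
204 ..................########...................
208 ..........#######################............
212 ........##########.....###########...........
216 .........#########################...........
220 ...........#######################...........
224 ............#################################
228 ............###################............##
232 ..............################.............##
236 ...............#############...............##
240 .............................................
```

The stamp stands square in its tray. Next is the roll.

>>> drive_tool(
  offset=[
    [0,0,0],
    [0,0,0],
    [0,0,0],
    [0,0,0],
    [0,0,0],
    [-0.45,-1,0],
    [-0.45,-1,0],
    [-0.45,-1,0],
    [-0.45,-1,0],
    [-0.45,-1,0],
  ],
  turn=[
    [0,0,1],
    [0,0,1],
    [0,0,1],
    [0,0,1],
    [0,0,0.6],
    [0,0,0],
    [0,0,0],
    [0,0,0],
    [0,0,0],
    [0,0,0],
  ],
  hand=[1,1,1,1,1,1,1,1,1,1],
)

```text
time_s: 20.7
position: [0.4485, 0.072, 0.1945]
tool_rot: [[0.991, 0.137, 0.001], [0.137, -0.991, 0.0], [0.001, 0.0, -1.0]]
ft_force: [-0.0, -0.4, -0.0]
grip_width: 0.0851
gripper_force: 0.0
```

>>> drive_tool(
  offset=[
    [-0.45,-0.8,0],
    [-0.44,-0.66,0],
    [0,0,0],
    [0,0,0.6],
    [0,0,0.6],
    [0,0,0.6],
    [0,0,0],
    [0,0,0],
    [0,0,0],
    [0,0,0],
  ],
  turn=[
    [0,0,0],
    [0,0,0],
    [0,0,0],
    [0,0,0],
    [0,0,0],
    [0,0,0],
    [0,0,0],
    [0,0,0],
    [0,0,0],
    [0,0,0],
  ],
  hand=[1,1,1,1,1,1,1,1,1,1],
)

```text
time_s: 21.95
position: [0.4066, 0.1239, 0.1226]
tool_rot: [[0.991, 0.136, 0.001], [0.136, -0.991, 0.0], [0.001, 0.0, -1.0]]
ft_force: [-0.5, -0.6, 0.3]
grip_width: 0.0853
gripper_force: 0.0
```

>>> drive_tool(
  offset=[
    [0,0,0.5],
    [0,0,0.5],
    [0,0,0.5],
    [0,0,0.4],
    [0,0,0.3],
    [0,0,0.2],
    [0,0,0.2],
    [0,0,0],
    [0,0,0],
    [0,0,0],
  ],
  turn=[
    [0,0,0],
    [0,0,0],
    [0,0,0],
    [0,0,0],
    [0,0,0],
    [0,0,0],
    [0,0,0],
    [0,0,0],
    [0,0,0],
    [0,0,0],
  ],
  hand=[1,1,1,1,1,1,1,1,1,1],
)

```text
time_s: 23.2
position: [0.4065, 0.124, 0.0183]
tool_rot: [[0.991, 0.136, 0.001], [0.136, -0.991, 0.0], [0.001, 0.0, -1.0]]
ft_force: [-0.1, -0.6, -0.2]
grip_width: 0.0853
gripper_force: 0.0
```

>>> drive_tool(
  offset=[
    [0,0,0],
    [0,0,0],
    [0,0,0],
    [0,0,0],
    [0,0,0],
    [0,0,0],
    [0,0,0],
    [0,0,0],
    [0,0,0],
    [0,0,0],
  ],
  turn=[
    [0,0,0],
    [0,0,0],
    [0,0,0],
    [0,0,0],
    [0,0,0],
    [0,0,0],
    [0,0,0],
    [0,0,0],
    [0,0,0],
    [0,0,0],
  ],
  hand=[0.8,0.75,0.7,0.65,0.6,0.5,0.4,0.3,0.2,0.2],
  newtons=25,
)

```text
time_s: 24.45
position: [0.4063, 0.124, 0.0182]
tool_rot: [[0.991, 0.136, 0.0], [0.136, -0.991, -0.0], [0.0, 0.0, -1.0]]
ft_force: [-1.4, -0.6, 5.6]
grip_width: 0.0522
gripper_force: 25.9
```

>>> drive_tool(
  offset=[
    [0,0,-0.05],
    [0,0,-0.15],
    [0,0,-0.3],
    [0,0,-0.4],
    [0,0,-0.4],
    [0,0,-0.3],
    [0,0,-0.2],
    [0,0,0],
    [0,0,0],
    [0,0,0],
  ],
  turn=[
    [0,0,0],
    [0,0,0],
    [0,0,0],
    [0,0,0],
    [0,0,0],
    [0,0,0],
    [0,0,0],
    [0,0,0],
    [0,0,0],
    [0,0,0],
  ],
  hand=[0.2,0.2,0.2,0.2,0.2,0.2,0.2,0.2,0.2,0.2],
)

```text
time_s: 25.7
position: [0.4061, 0.1239, 0.0896]
tool_rot: [[0.991, 0.136, -0.001], [0.136, -0.991, -0.0], [-0.001, -0.0, -1.0]]
ft_force: [0.0, 0.7, -0.4]
grip_width: 0.052
gripper_force: 26.3
```

>>> drive_tool(
  offset=[
    [0.1,-0.3,0],
    [0.2,-0.6,0],
    [0.2,-0.8,0],
    [0.2,-0.8,0],
    [0.2,-0.8,0],
    [0.2,-0.8,0],
    [0.2,-0.8,0],
    [0.2,-0.8,0],
    [0.2,-0.5,0],
    [0.1,-0.2,0],
  ],
  turn=[
    [0,0,0],
    [0,0,0],
    [0,0,0],
    [0,0,0],
    [0,0,0],
    [0,0,0],
    [0,0,0],
    [0,0,0],
    [0,0,0],
    [0,0,0],
  ],
  hand=[0.2,0.2,0.2,0.2,0.2,0.2,0.2,0.2,0.2,0.2],
)

```text
time_s: 26.95
position: [0.4424, 0.3889, 0.0895]
tool_rot: [[0.991, 0.137, -0.0], [0.137, -0.991, -0.0], [-0.0, 0.0, -1.0]]
ft_force: [0.5, -0.4, -0.4]
grip_width: 0.0521
gripper_force: 26.4
```

Run:
```python
from h import *
im=get_image("side"); cv2.imwrite("pics/s3.png",im); hsv=cv2.cvtColor(im,cv2.COLOR_BGR2HSV); o=observe(); p=o["position"]; print(p,o["grip_width"])
# predicted roll bottom centre & top from grasp: bottom = z-.0182+.024
zb=p[2]+.0058; print("pred bottom",proj("side",[[p[0],p[1],zb]]),"front",proj("side",[[p[0],p[1]-.0265,zb]]))
w=cv2.inRange(hsv,(0,0,140),(180,45,255)); print("white comps",[cv2.boundingRect(k)+(cv2.contourArea(k),) for k in cv2.findContours(w[90:200,200:300],0,2)[0] if cv2.contourArea(k)>20])
# ink pad dark+blue mask, side & top
for n,box in(("side",(185,195,262,262)),("top",(262,235,302,290))):
    i=get_image(n); cv2.imwrite(f"pics/{n}3.png",i); v=cv2.cvtColor(i,cv2.COLOR_BGR2HSV)
    d=cv2.inRange(v,(0,0,0),(180,255,85)); print(n,rect(n,d,.024 if n=="top" else .02,box,60))
```

```text
[0.44279125 0.38899074 0.089576  ] 0.05220840173874912
pred bottom [[250.84409213 141.88035482]] front [[249.75171789 147.20846556]]
white comps [(74, 91, 22, 13, 148.5), (54, 28, 8, 26, 99.5)]
side [(array([406.5, 120.8]), array([82.7, 63.2]), 7.2, 722.0)]
top [(array([404.6, 123.8]), array([84.1, 54.2]), 7.1, 571.5)]
```

>>> drive_tool(
  offset=[
    [0,0.07,0.3],
    [0,0,0.4],
    [0,0,0.4],
    [0,0,0.4],
    [0,0,0.4],
    [0,0,0.2],
    [0,0,0.1],
    [0,0,0],
    [0,0,0],
    [0,0,0],
  ],
  turn=[
    [0,0,0],
    [0,0,0],
    [0,0,0],
    [0,0,0],
    [0,0,0],
    [0,0,0],
    [0,0,0],
    [0,0,0],
    [0,0,0],
    [0,0,0],
  ],
  hand=[0.2,0.2,0.2,0.2,0.2,0.2,0.2,0.2,0.2,0.2],
)

```text
time_s: 28.35
position: [0.4434, 0.3847, 0.0024]
tool_rot: [[0.991, 0.136, 0.001], [0.136, -0.991, 0.0], [0.001, -0.0, -1.0]]
ft_force: [-0.1, 0.1, -0.2]
grip_width: 0.0521
gripper_force: 26.4
```

>>> drive_tool(
  offset=[
    [0,0,0.02],
    [0,0,0.02],
    [0,0,0.02],
    [0,0,0.02],
    [0,0,0],
    [0,0,0],
    [0,0,0],
    [0,0,0],
    [0,0,0],
    [0,0,0],
  ],
  turn=[
    [0,0,0],
    [0,0,0],
    [0,0,0],
    [0,0,0],
    [0,0,0],
    [0,0,0],
    [0,0,0],
    [0,0,0],
    [0,0,0],
    [0,0,0],
  ],
  hand=[0.2,0.2,0.2,0.2,0.2,0.2,0.2,0.2,0.2,0.2],
)

```text
time_s: 29.6
position: [0.4432, 0.3846, -0.0012]
tool_rot: [[0.991, 0.136, 0.0], [0.136, -0.991, 0.0], [0.0, -0.0, -1.0]]
ft_force: [-0.0, -0.1, 0.1]
grip_width: 0.0522
gripper_force: 26.4
```

Run:
```python
from h import *
im=get_image("side"); cv2.imwrite("pics/s4.png",im); hsv=cv2.cvtColor(im,cv2.COLOR_BGR2HSV); o=observe(); p=o["position"]; print(p,o["ft_force"])
w=cv2.inRange(hsv,(0,0,140),(180,45,255)); f=cv2.inRange(hsv,(0,0,60),(180,60,139)); k=cv2.inRange(hsv,(0,0,0),(180,255,55))
print(proj("side",[[p[0],p[1],.003]]))
for r in range(136,192,2): print(r,"".join("#" if w[r,c] else "o" if f[r,c] else "K" if k[r,c] else "." for c in range(225,285)))
```

```text
[ 0.44324208  0.38458466 -0.00118698] [ 0.50444888 -0.51059016 -0.77087657]
[[252.30877292 174.64824953]]
136 ...................KKKK.oooooKK.o...........................
138 ....................KKKKoooooKK.o...........................
140 .....................oooooooooooo...........................
142 .....................ooooooooooo............................
144 .....................KKK.ooooKKK............................
146 .....................KKK.ooooKKK............................
148 ....................o.KKKK.KKKKK............................
150 ......................KKKKKKKKKo............................
152 ...................o#ooKKKKKKKKoo###........................
154 .................o###ooKK..KKKKoo#####......................
156 .................####oKKoooooo.K######......................
158 .................oo##oKKK.K....o######......................
160 .................ooooooooKKKK.oo######......................
162 .................ooooooooK..Kooo######......................
164 .................oooooooo.K..ooo#####o......................
166 .................oooooooo.KK.ooo#####oo.....................
168 .................ooooooooo...Koo####oo......................
170 ................oooooooooooooooo####oooo....................
172 ..............ooooooooooooooooo####oooooo...................
174 ..............oooooooooooooooooo##ooooooo...................
176 ..............o##ooooooooooooooo#ooooooo....................
178 ................oooooooooooooooooooooo......................
180 .....................ooooooooooo............................
182 ............................................................
184 ........................................................####
186 ....................................................########
188 ..................................................##########
190 .................................................###########
```

>>> drive_tool(
  offset=[
    [0,0,0.02],
    [0,0,0.02],
    [0,0,0.02],
    [0,0,0],
    [0,0,0],
    [0,0,0],
    [0,0,0],
    [0,0,0],
    [0,0,0],
    [0,0,0],
  ],
  turn=[
    [0,0,0],
    [0,0,0],
    [0,0,0],
    [0,0,0],
    [0,0,0],
    [0,0,0],
    [0,0,0],
    [0,0,0],
    [0,0,0],
    [0,0,0],
  ],
  hand=[0.2,0.2,0.2,0.2,0.2,0.2,0.2,0.2,0.2,0.2],
)

```text
time_s: 30.9
position: [0.4433, 0.3846, -0.0028]
tool_rot: [[0.991, 0.136, 0.001], [0.136, -0.991, 0.0], [0.001, -0.0, -1.0]]
ft_force: [-2.3, -2.5, 7.2]
grip_width: 0.0522
gripper_force: 27.1
```

Contact. I'll release and rise.

>>> drive_tool(
  offset=[
    [0,0,0],
    [0,0,0],
    [0,0,0],
    [0,0,0],
    [0,0,0],
    [0,0,0],
    [0,0,-0.3],
    [0,0,-0.6],
    [0,0,-0.8],
    [0,0,-0.8],
  ],
  turn=[
    [0,0,0],
    [0,0,0],
    [0,0,0],
    [0,0,0],
    [0,0,0],
    [0,0,0],
    [0,0,0],
    [0,0,0],
    [0,0,0],
    [0,0,0],
  ],
  hand=[0.65,0.7,0.8,0.9,1,1,1,1,1,1],
)

```text
time_s: 32.15
position: [0.4433, 0.3846, 0.0983]
tool_rot: [[0.991, 0.136, 0.001], [0.136, -0.991, 0.0], [0.001, -0.0, -1.0]]
ft_force: [0.2, -0.1, 1.0]
grip_width: 0.0859
gripper_force: 0.0
```

Run:
```python
from h import *
p=observe()["position"];R=observe()["tool_rot"];print(p)
d=R.T@(np.array([.406,.123,p[2]])-p)/.04; print(d, np.degrees(np.arctan2(R[1,0],R[0,0])))
```

```text
[0.44326037 0.38462051 0.09829858]
[-1.81049139e+00  6.35359159e+00 -3.23892708e-03] 7.799563471846313
```

>>> drive_tool(
  offset=[
    [-0.1,0.35,0],
    [-0.2,0.8,0],
    [-0.2,0.8,0],
    [-0.2,0.8,0],
    [-0.2,0.8,0],
    [-0.2,0.8,0],
    [-0.2,0.8,0],
    [-0.2,0.6,0],
    [-0.2,0.4,0],
    [-0.1,0.2,0],
  ],
  turn=[
    [0,0,0],
    [0,0,0],
    [0,0,0],
    [0,0,0],
    [0,0,0],
    [0,0,0],
    [0,0,0],
    [0,0,0],
    [0,0,0],
    [0,0,0.1],
  ],
  hand=[1,1,1,1,1,1,1,0.85,0.85,0.85],
)

```text
time_s: 33.4
position: [0.4056, 0.1223, 0.0962]
tool_rot: [[0.992, 0.124, -0.001], [0.124, -0.992, -0.0], [-0.001, -0.0, -1.0]]
ft_force: [-0.1, -0.3, -0.3]
grip_width: 0.0722
gripper_force: 0.0
```

>>> drive_tool(
  offset=[
    [0,0,0.4],
    [0,0,0.5],
    [0,0,0.5],
    [0,0,0.5],
    [0,0,0.4],
    [0,0,0.2],
    [0,0,0.1],
    [0,0,0],
    [0,0,0],
    [0,0,0],
  ],
  turn=[
    [0,0,0],
    [0,0,0],
    [0,0,0],
    [0,0,0],
    [0,0,0],
    [0,0,0],
    [0,0,0],
    [0,0,0],
    [0,0,0],
    [0,0,0],
  ],
  hand=[0.85,0.85,0.85,0.85,0.85,0.85,0.85,0.85,0.85,0.85],
)

```text
time_s: 34.65
position: [0.4066, 0.1232, -0.0073]
tool_rot: [[0.992, 0.125, 0.001], [0.125, -0.992, 0.0], [0.001, 0.0, -1.0]]
ft_force: [-0.5, -0.4, 0.7]
grip_width: 0.0728
gripper_force: 0.0
```

Run:
```python
from h import *
im=get_image("side"); o=observe(); p=o["position"];R=o["tool_rot"]; print(p,o["ft_force"],o["grip_width"])
hsv=cv2.cvtColor(im,cv2.COLOR_BGR2HSV)
w=cv2.inRange(hsv,(0,0,140),(180,45,255)); print("roll", rect("side",w,.03,(235,135,270,182),30))
for s in(1,-1):
    for z in(0,.03): print(s,z,proj("side",[p+s*(o["grip_width"]/2)*R[:,1]+[0,0,z]]))
cv2.imwrite("pics/c1.png",cv2.resize(im[135:270,165:300],(600,600),interpolation=cv2.INTER_CUBIC))
```

```text
[ 0.40651143  0.12317672 -0.00733549] [ 0.43387146 -0.59453924 -0.2927318 ] 0.0724961942303831
roll [(array([442. , 390.8]), array([ 52.7, 136.7]), 94.6, 426.0)]
1 0 [[223.09151813 256.28721132]]
1 0.03 [[221.93203351 245.43290537]]
-1 0 [[223.81428202 233.74316498]]
-1 0.03 [[222.73642624 223.09818431]]
```

View pics/c1.png

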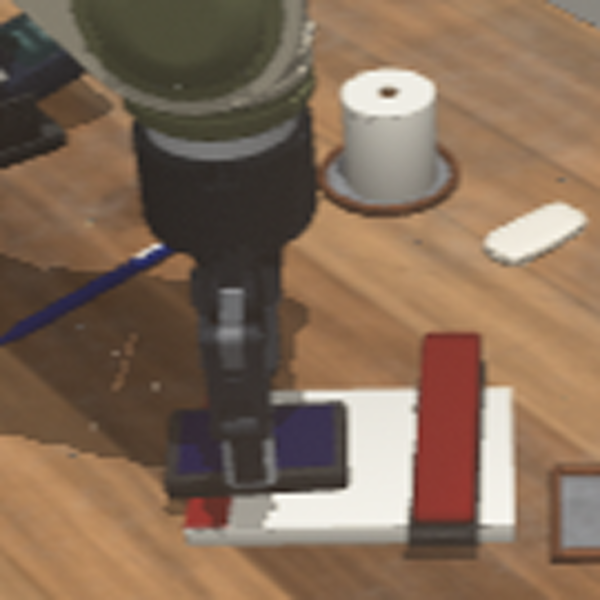

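The roll stands in its tray, crop (388,150). The fingers straddle the ink pad, with the near tip at crop (250,487). I'll find the tip height by gently touching the order pad beside it.

>>> drive_tool(
  offset=[
    [0,0,0.1],
    [0,0,0.1],
    [0,0,0.05],
    [0,0,0],
    [0,0,0],
    [0,0,0],
    [0,0,0],
    [0,0,0],
    [0,0,0],
    [0,0,0],
  ],
  turn=[
    [0,0,0],
    [0,0,0],
    [0,0,0],
    [0,0,0],
    [0,0,0],
    [0,0,0],
    [0,0,0],
    [0,0,0],
    [0,0,0],
    [0,0,0],
  ],
  hand=[0.85,0.85,0.85,0.85,0.85,0.85,0.85,0.85,0.85,0.85],
)

```text
time_s: 35.95
position: [0.4064, 0.1232, -0.0176]
tool_rot: [[0.992, 0.125, -0.0], [0.125, -0.992, -0.0], [-0.0, -0.0, -1.0]]
ft_force: [0.5, -0.7, -0.0]
grip_width: 0.0725
gripper_force: 0.0
```

>>> drive_tool(
  offset=[
    [0,0,0.02],
    [0,0,0.02],
    [0,0,0.02],
    [0,0,0.02],
    [0,0,0],
    [0,0,0],
    [0,0,0],
    [0,0,0],
    [0,0,0],
    [0,0,0],
  ],
  turn=[
    [0,0,0],
    [0,0,0],
    [0,0,0],
    [0,0,0],
    [0,0,0],
    [0,0,0],
    [0,0,0],
    [0,0,0],
    [0,0,0],
    [0,0,0],
  ],
  hand=[0.85,0.85,0.85,0.85,0.85,0.85,0.85,0.85,0.85,0.85],
)

```text
time_s: 37.2
position: [0.4064, 0.1232, -0.0208]
tool_rot: [[0.992, 0.125, -0.0], [0.125, -0.992, -0.0], [-0.0, 0.0, -1.0]]
ft_force: [0.8, -0.4, 0.1]
grip_width: 0.0725
gripper_force: 0.0
```

>>> drive_tool(
  offset=[
    [0,0,0.02],
    [0,0,0.02],
    [0,0,0.02],
    [0,0,0.02],
    [0,0,0],
    [0,0,0],
    [0,0,0],
    [0,0,0],
    [0,0,0],
    [0,0,0],
  ],
  turn=[
    [0,0,0],
    [0,0,0],
    [0,0,0],
    [0,0,0],
    [0,0,0],
    [0,0,0],
    [0,0,0],
    [0,0,0],
    [0,0,0],
    [0,0,0],
  ],
  hand=[0.85,0.85,0.85,0.85,0.85,0.85,0.85,0.85,0.85,0.85],
)

```text
time_s: 38.45
position: [0.4064, 0.1232, -0.024]
tool_rot: [[0.992, 0.125, 0.0], [0.125, -0.992, 0.0], [0.0, 0.0, -1.0]]
ft_force: [-0.5, -0.6, 0.0]
grip_width: 0.0729
gripper_force: 0.0
```

>>> drive_tool(
  offset=[
    [0,0,0.02],
    [0,0,0.02],
    [0,0,0.02],
    [0,0,0.02],
    [0,0,0],
    [0,0,0],
    [0,0,0],
    [0,0,0],
    [0,0,0],
    [0,0,0],
  ],
  turn=[
    [0,0,0],
    [0,0,0],
    [0,0,0],
    [0,0,0],
    [0,0,0],
    [0,0,0],
    [0,0,0],
    [0,0,0],
    [0,0,0],
    [0,0,0],
  ],
  hand=[0.85,0.85,0.85,0.85,0.85,0.85,0.85,0.85,0.85,0.85],
)

```text
time_s: 39.7
position: [0.4064, 0.1232, -0.0272]
tool_rot: [[0.992, 0.125, 0.0], [0.125, -0.992, 0.0], [0.0, -0.0, -1.0]]
ft_force: [-0.7, -0.4, 0.1]
grip_width: 0.0721
gripper_force: 0.0
```

>>> drive_tool(
  offset=[
    [0,0,0.02],
    [0,0,0.02],
    [0,0,0.02],
    [0,0,0],
    [0,0,0],
    [0,0,0],
    [0,0,0],
    [0,0,0],
    [0,0,0],
    [0,0,0],
  ],
  turn=[
    [0,0,0],
    [0,0,0],
    [0,0,0],
    [0,0,0],
    [0,0,0],
    [0,0,0],
    [0,0,0],
    [0,0,0],
    [0,0,0],
    [0,0,0],
  ],
  hand=[0.85,0.85,0.85,0.85,0.85,0.85,0.85,0.85,0.85,0.85],
)

```text
time_s: 40.95
position: [0.4065, 0.1232, -0.0278]
tool_rot: [[0.992, 0.125, 0.002], [0.125, -0.992, -0.0], [0.002, 0.0, -1.0]]
ft_force: [-8.0, -0.8, 36.2]
grip_width: 0.073
gripper_force: 17.6
```

>>> drive_tool(
  offset=[
    [0,0,-0.1],
    [0,0,-0.1],
    [0,0,-0.1],
    [0,0,0],
    [0,0,0],
    [0,0,0],
    [0,0,0],
    [0,0,0],
    [0,0,0],
    [0,0,0],
  ],
  turn=[
    [0,0,0],
    [0,0,0],
    [0,0,0],
    [0,0,0],
    [0,0,0],
    [0,0,0],
    [0,0,0],
    [0,0,0],
    [0,0,0],
    [0,0,0],
  ],
  hand=[0.85,0.85,0.85,0.75,0.7,0.65,0.6,0.5,0.4,0.4],
  newtons=25,
)

```text
time_s: 42.2
position: [0.4063, 0.1232, -0.0175]
tool_rot: [[0.992, 0.125, -0.0], [0.125, -0.992, -0.0], [-0.0, 0.0, -1.0]]
ft_force: [-1.0, 0.1, 4.8]
grip_width: 0.0543
gripper_force: 26.2
```

>>> drive_tool(
  offset=[
    [0,0,0],
    [0,0,0],
    [0,0,0],
    [0,0,-0.05],
    [0,0,-0.1],
    [0,0,-0.1],
    [0,0,-0.1],
    [0,0,-0.1],
    [0,0,0],
    [0,0,0],
  ],
  turn=[
    [0,0,0],
    [0,0,0],
    [0,0,0],
    [0,0,0],
    [0,0,0],
    [0,0,0],
    [0,0,0],
    [0,0,0],
    [0,0,0],
    [0,0,0],
  ],
  hand=[0.4,0.4,0.4,0.4,0.4,0.4,0.4,0.4,0.4,0.4],
)

```text
time_s: 43.45
position: [0.4063, 0.1232, 0.0004]
tool_rot: [[0.992, 0.125, -0.0], [0.125, -0.992, -0.0], [-0.0, -0.0, -1.0]]
ft_force: [-0.7, -0.0, -0.7]
grip_width: 0.0539
gripper_force: 26.8
```

Run:
```python
from h import *
for n,box,z in(("side",(175,185,265,262),.042),("top",(255,225,305,295),.042)):
    i=get_image(n); cv2.imwrite(f"pics/{n}5.png",i); v=cv2.cvtColor(i,cv2.COLOR_BGR2HSV)
    d=cv2.inRange(v,(110,60,20),(140,255,140)); print(n,[ (cv2.boundingRect(k),cv2.contourArea(k)) for k in cv2.findContours(d[box[1]:box[3],box[0]:box[2]],0,2)[0] if cv2.contourArea(k)>5], box[:2])
    if n=="side":
        w=cv2.inRange(v,(0,0,140),(180,45,255)); k=cv2.inRange(v,(0,0,0),(180,255,75)); r_=cv2.inRange(v,(0,120,50),(8,255,255))
        for r in range(206,262,2): print(r,"".join("b" if d[r,c] else "#" if w[r,c] else "K" if k[r,c] else "r" if r_[r,c] else "." for c in range(190,265)))
print(observe()["grip_width"],observe()["position"])
```

```text
side [((29, 44, 9, 6), 27.5), ((52, 35, 12, 13), 117.5), ((0, 4, 33, 19), 64.5)] (175, 185)
206 K...................KKKK......KKKKKKK......................................
208 ....................KKK..###.....KKKKK.....................................
210 ...................KKKK.......KKKKKKKK.................................rrrr
212 ...................KKKKKKKKKKKKKKKKKK.................................rrrrr
214 ....................KKKKKKKKKKKKKKKKK.................................rrrrr
216 ....................KKKKKKKKKKKKKKKKK.................................rrrrr
218 .....................KKKKKKKKKKKKKKKK.................................rrrrr
220 .............KKKKKKKKKKKKKKKKKKKKKKKKKKKKKbbbbbbbKKK.................rrrrrr
222 ............KKKKKKKKKKKKKKKKKKKKKKKKKKKKbbbbbbbbbKK..................rrrrrr
224 ...........KKKKKKKKKKKKKKKKKKKKKKKKKKKKbbbbbbbbbbKK..################.rrrrr
226 ...........KKKKKKKKKKKKKKKKKKKKKKKKKKbbbbbbbbbbbbK...################.rrrrr
228 ............KKKKKKKKKKKKKKKKKKKKKKKKKbbbbbbbbbbbbK...################rrrrrr
230 ............KKKbbbbbKKKKK..KKKKKKK...bbbbbbb
[... 616 characters left out ...]
rrrrrrr.########################################rrrrrrr
248 .................rrrrrrrrr.#########################################rrrrrrr
250 .................rrrrrrrrr.########################################.rrrrrrr
252 .................rrrrrrrrr#########################################.K.rrrrr
254 .................##################################################........
256 .................#################################################.KKKKKKKK
258 ...........................................................................
260 ...........................................................................
top [] (255, 225)
0.05409774760244201 [4.06296974e-01 1.23167226e-01 2.92922056e-04]
```

>>> drive_tool(
  offset=[
    [0,0,-0.2],
    [0,0,-0.4],
    [0,0,-0.5],
    [0,0,-0.5],
    [0.3,-0.15,-0.1],
    [0.6,-0.3,0],
    [0.8,-0.4,0],
    [0.8,-0.4,0],
    [0.8,-0.4,0],
    [0.8,-0.4,0],
  ],
  turn=[
    [0,0,0],
    [0,0,0],
    [0,0,0],
    [0,0,0],
    [0,0,0],
    [0,0,0],
    [0,0,0],
    [0,0,0],
    [0,0,0],
    [0,0,0],
  ],
  hand=[0.4,0.4,0.4,0.4,0.4,0.4,0.4,0.4,0.4,0.4],
)

```text
time_s: 44.8
position: [0.5596, 0.2258, 0.0688]
tool_rot: [[0.992, 0.125, -0.0], [0.125, -0.992, -0.0], [-0.0, 0.0, -1.0]]
ft_force: [-0.1, -0.6, 0.0]
grip_width: 0.0542
gripper_force: 26.8
```

>>> drive_tool(
  offset=[
    [0.8,-0.4,0],
    [0.7,-0.35,0],
    [0.5,-0.25,0],
    [0.2,-0.1,0],
    [0,0,0],
    [0,0,0],
    [0,0,0],
    [0,0,0],
    [0,0,0],
    [0,0,0],
  ],
  turn=[
    [0,0,0],
    [0,0,0],
    [0,0,0],
    [0,0,-0.3],
    [0,0,-0.6],
    [0,0,-0.9],
    [0,0,-1],
    [0,0,-1],
    [0,0,-1],
    [0,0,-1],
  ],
  hand=[0.4,0.4,0.4,0.4,0.4,0.4,0.4,0.4,0.4,0.4],
)

```text
time_s: 46.05
position: [0.6401, 0.2794, 0.0687]
tool_rot: [[0.74, 0.672, -0.001], [0.672, -0.74, -0.0], [-0.001, -0.0, -1.0]]
ft_force: [-0.2, 0.4, -0.1]
grip_width: 0.0541
gripper_force: 26.8
```

>>> drive_tool(
  offset=[
    [0,0,0],
    [0,0,0],
    [0,0,0],
    [0,0,0],
    [0,0,0],
    [0,0,0],
    [0,0,0],
    [0,0,0],
    [0,0,0],
    [0,0,0],
  ],
  turn=[
    [0,0,-1],
    [0,0,-1],
    [0,0,-1],
    [0,0,-1],
    [0,0,-1],
    [0,0,-1],
    [0,0,-1],
    [0,0,-0.8],
    [0,0,-0.5],
    [0,0,-0.5],
  ],
  hand=[0.4,0.4,0.4,0.4,0.4,0.4,0.4,0.4,0.4,0.4],
)

```text
time_s: 47.3
position: [0.6401, 0.2794, 0.0687]
tool_rot: [[-0.086, 0.996, -0.001], [0.996, 0.086, -0.0], [-0.0, -0.001, -1.0]]
ft_force: [0.2, 0.4, -1.3]
grip_width: 0.054
gripper_force: 26.8
```

Run:
```python
from h import *
o=observe(); p=o["position"];R=o["tool_rot"];print(p,o["grip_width"],np.degrees(np.arctan2(R[1,0],R[0,0])))
print(R.T@(np.array([.641,.280,p[2]])-p)/.04)
zt=p[2]+.0175+.024
for n in("side","top"):
    i=get_image(n); cv2.imwrite(f"pics/{n}6.png",i); v=cv2.cvtColor(i,cv2.COLOR_BGR2HSV)
    d=cv2.inRange(v,(110,60,20),(140,255,140)); 
    print(n,proj(n,[[p[0],p[1],zt]]),[(cv2.boundingRect(k),cv2.contourArea(k)) for k in cv2.findContours(d[140:260,200:400],0,2)[0] if cv2.contourArea(k)>12])
i=cv2.imread("pics/side6.png"); v=cv2.cvtColor(i,cv2.COLOR_BGR2HSV); d=cv2.inRange(v,(110,60,20),(140,255,140)); k=cv2.inRange(v,(0,0,0),(180,255,80)); f=cv2.inRange(v,(0,0,81),(180,60,170))
for r in range(120,222,3): print(r,"".join("b" if d[r,c] else "K" if k[r,c] else "o" if f[r,c] else "." for c in range(285,375)))
```

```text
[0.640082   0.27937116 0.06872434] 0.053951392155412226 94.95845141613655
[ 1.36786093e-02  2.42228427e-02 -1.55714903e-05]
side [[333.84810255 161.90775018]] [((124, 14, 22, 17), 283.5)]
top [[220.31518449 167.52535456]] []
120 ooooooooooooooooooooooKKoooooooKKKKKKKKKKKKKKKKKKKKKKKKKKKKKKKKKKKKKKKKKoooooooKKKoooooooo
123 ooooooooooooooooooooKKKKKKKKKKKKKKKKKKKKKKKKKKKKKKKKKKKKKKKKKKKKKKKKKKKKKKKKKKKKKKKKoooooo
126 oooooooooooooooooooooKKKKKKKKKKKKKKKKKKKKKKKKKKKKKKKKKKKKKKKKKKKKKKKKKKoooKKKKKKKKKKKooooo
129 oooooooooooooooooooooKKKKKKKKKKKKKooKKKKKKKKKKKKKKKKKKKKKKKKKKKKKKKKKoooooKKoooKKKKKoooooo
132 ooooooooooooooooooooooKKKKKooooKKKoooKKKKKKKKKKKKKKKKKKKKKKKKKKKKKoooooooooKKKKKKKKooooooo
135 ...oooooooooooooooooooKKKKKoooKKKKooKKKKKKKKKKKKKKKKKKKKKKKKKKKKKoooooooooKKKKKKKKoooooooo
138 .........ooooooooooooooKKKKKooKKKooKKKKKKKKKKKKKKKKKKKKKKKKooKKKKKoooooooKKKKKKKKooooooooo
141 ...............oooooooooKKKKooKKKKKKKKKKKKKoooooooooooooooooooKKKKKooooKKKKKKKKKoooooooooo
144 ....................ooooKKKKKKKKKKKKKKKKKooooooooooooooooooooooKKKKKKKKKKKKKKKKooooooooooo
147 ................
[... 1654 characters left out ...]
ooooooo............................
201 ...............................oooooooooooooooooooooooooooooooo...........................
204 ................................oooooooooooooooooooooooooooooooo..........................
207 ................................oooooooooooooooooooooooooooooooo..........................
210 ................................ooooooooooooooooooooooooooooooooo.........................
213 .................................ooo..o...................................................
216 ..........................................................................................
219 ..........................................................................................
```

>>> drive_tool(
  offset=[
    [0.01,0.02,0.3],
    [0,0,0.4],
    [0,0,0.4],
    [0,0,0.4],
    [0,0,0.4],
    [0,0,0.2],
    [0,0,0.1],
    [0,0,0.06],
    [0,0,0],
    [0,0,0],
  ],
  turn=[
    [0,0,0],
    [0,0,0],
    [0,0,0],
    [0,0,0],
    [0,0,0],
    [0,0,0],
    [0,0,0],
    [0,0,0],
    [0,0,0],
    [0,0,0],
  ],
  hand=[0.4,0.4,0.4,0.4,0.4,0.4,0.4,0.4,0.4,0.4],
)

```text
time_s: 48.65
position: [0.6416, 0.2803, -0.0215]
tool_rot: [[-0.084, 0.996, 0.001], [0.996, 0.084, 0.0], [0.0, 0.001, -1.0]]
ft_force: [0.0, -0.2, -0.9]
grip_width: 0.0541
gripper_force: 26.8
```

>>> drive_tool(
  offset=[
    [0,0,0.02],
    [0,0,0.02],
    [0,0,0.02],
    [0,0,0.02],
    [0,0,0],
    [0,0,0],
    [0,0,0],
    [0,0,0],
    [0,0,0],
    [0,0,0],
  ],
  turn=[
    [0,0,0],
    [0,0,0],
    [0,0,0],
    [0,0,0],
    [0,0,0],
    [0,0,0],
    [0,0,0],
    [0,0,0],
    [0,0,0],
    [0,0,0],
  ],
  hand=[0.4,0.4,0.4,0.4,0.4,0.4,0.4,0.4,0.4,0.4],
)

```text
time_s: 49.9
position: [0.6414, 0.2802, -0.0252]
tool_rot: [[-0.084, 0.996, -0.0], [0.996, 0.084, 0.0], [0.0, -0.0, -1.0]]
ft_force: [-0.5, 0.1, -0.5]
grip_width: 0.0541
gripper_force: 26.8
```

Run:
```python
from h import *
o=observe(); p=o["position"];print(p,o["ft_force"])
i=get_image("side"); cv2.imwrite("pics/side7.png",i); v=cv2.cvtColor(i,cv2.COLOR_BGR2HSV); d=cv2.inRange(v,(110,60,20),(140,255,140)); k=cv2.inRange(v,(0,0,0),(180,255,80)); f=cv2.inRange(v,(0,0,81),(180,60,170))
for r in range(176,222,2): print(r,"".join("b" if d[r,c] else "K" if k[r,c] else "o" if f[r,c] else "." for c in range(300,365)))
```

```text
[ 0.64136097  0.28020174 -0.02519303] [-0.50399625  0.13693638 -0.46579456]
176 .......KKKKK.....KKKKKKKKKKKK..............KKKKKK....KKKKKKKK....
178 .......KKKKKKKKKKKKKKKKKKK..................KKKKKKKKKKKKKKKKK....
180 ........KKKKKKKKKKKKKKKKK....................KKKKKKKKKKKKKKK.....
182 .......KKKKKKKKKKKKKKKKK.....................KKKKKKKKKKKKKK......
184 ........KKKKKKKKKKKKKK......................KKKKKKKKKKKKKK.......
186 ..............KKKKKKKKKKKKKKKK.KKKKKK.......KKKKKKK..............
188 ............KKKKKKKooKKbbbbbbbbbbbbbbbbKKoooKKooKK...............
190 ............K.KKKKoooKbbbbbbbbbbbbbbbbbKKooKKoooKK...............
192 ..............KKKKoooKKbbbbbbbbbbbbbbbbbKKKKKoooKK...............
194 .............KKKKKoooKKbbbbbbbbbbbbbbbbbKKKKKoooKK...............
196 .............KKKKKoooKKbbbbbbbbbbbbbbbbbbKKKoooKKK...............
198 ................KKoooKKbbbbbbbbbbbbbbbbbbbKKooo..................
200 ..............KKoooooKKKbbbbbbbbbbbbbbbbbbKKKoo..................
202 .................oooKKKKbbbbbbbbbbbbbbbbbbbKKooo.................
204 ................oooooKKKbbbbbbbbbbbbbbbbbbbKooooo................
206 .................ooooKKKKKKKKKKKKKKKKKKKKKKKKoooo................
208 .................ooooKKKKKKKKKKKKKKKKKKKKKKKKooooo...............
210 .................oooooKKKKKKKKKKKKKKKKKKKKKKoooooo...............
212 ..................ooooooooooooooooooooooooooooooooo..............
214 .................................................KKK.............
216 .................................................................
218 .................................................................
220 .................................................................
```

>>> drive_tool(
  offset=[
    [0,0,0.02],
    [0,0,0.02],
    [0,0,0.01],
    [0,0,0],
    [0,0,0],
    [0,0,0],
    [0,0,0],
    [0,0,0],
    [0,0,0],
    [0,0,0],
  ],
  turn=[
    [0,0,0],
    [0,0,0],
    [0,0,0],
    [0,0,0],
    [0,0,0],
    [0,0,0],
    [0,0,0],
    [0,0,0],
    [0,0,0],
    [0,0,0],
  ],
  hand=[0.4,0.4,0.4,0.4,0.4,0.4,0.4,0.4,0.4,0.4],
)

```text
time_s: 51.2
position: [0.6414, 0.2802, -0.0264]
tool_rot: [[-0.084, 0.996, 0.0], [0.996, 0.084, 0.0], [-0.0, 0.0, -1.0]]
ft_force: [-2.5, -1.0, 6.0]
grip_width: 0.0541
gripper_force: 27.4
```

>>> drive_tool(
  offset=[
    [0,0,0],
    [0,0,0],
    [0,0,0],
    [0,0,0],
    [0,0,0],
    [0,0,-0.3],
    [0,0,-0.6],
    [0,0,-0.8],
    [0,0,-0.8],
    [0,0,-0.5],
  ],
  turn=[
    [0,0,0],
    [0,0,0],
    [0,0,0],
    [0,0,0],
    [0,0,0],
    [0,0,0],
    [0,0,0],
    [0,0,0],
    [0,0,0],
    [0,0,0],
  ],
  hand=[0.68,0.75,0.85,0.85,0.85,0.85,0.85,0.85,0.85,0.85],
)

```text
time_s: 52.45
position: [0.6419, 0.2804, 0.0958]
tool_rot: [[-0.084, 0.996, 0.003], [0.996, 0.084, 0.001], [0.001, 0.003, -1.0]]
ft_force: [0.6, 1.1, 0.7]
grip_width: 0.0724
gripper_force: 0.0
```

Run:
```python
from h import *
for n in("side","top"):
    i=get_image(n); cv2.imwrite(f"pics/{n}8.png",i)
i=cv2.imread("pics/side8.png"); v=cv2.cvtColor(i,cv2.COLOR_BGR2HSV); d=cv2.inRange(v,(110,60,20),(140,255,140)); print(rect("side",d,.013,(305,180,360,220),30))
for n in("side","top"):
    i=cv2.imread(f"pics/{n}8.png"); v=cv2.cvtColor(i,cv2.COLOR_BGR2HSV)
    red=cv2.inRange(v,(0,120,50),(8,255,255))|cv2.inRange(v,(172,120,50),(180,255,255))
    b=(245,195,290,275) if n=="side" else (245,200,315,245); print(n,rect(n,red,.046,b,60))
    g=lambda k:(cv2.contourArea(k)); 
    for k in cv2.findContours(red[b[1]:b[3],b[0]:b[2]],0,2)[0]:
        if g(k)>60: q=cv2.boxPoints(cv2.minAreaRect(k))+b[:2]; print(q.round(1).tolist())
    dk=cv2.inRange(v,(0,0,0),(180,255,75)); print([ (cv2.boundingRect(k),g(k)) for k in cv2.findContours(dk[b[1]:b[3],b[0]:b[2]],0,2)[0] if g(k)>8])
    if n=="top":
        for r in range(214,244,2): print(r,"".join("r" if red[r,c] else "K" if dk[r,c] else "." for c in range(245,315)))
    else:
        for r in range(200,275,3): print(r,"".join("r" if red[r,c] else "K" if dk[r,c] else "." for c in range(245,290)))
```

```text
[(array([641.5, 284. ]), array([43.5, 70.7]), 95.0, 291.5)]
side [(array([497.8, 112.8]), array([ 27.4, 133.7]), 93.3, 506.5)]
[[257.6, 251.5], [259.5, 209.4], [272.9, 210.0], [271.0, 252.1]]
[((12, 61, 15, 2), 13.5)]
200 .............................................
203 .............................................
206 .............................................
209 .............................................
212 ...............rrrrrrrrrrrrr.................
215 ...............rrrrrrrrrrrrr.................
218 ...............rrrrrrrrrrrrr.................
221 ..............rrrrrrrrrrrrrr.................
224 ...............rrrrrrrrrrrrr.................
227 ..............rrrrrrrrrrrrrr.................
230 ..............rrrrrrrrrrrrr..................
233 ..............rrrrrrrrrrrrr..................
236 ..............rrrrrrrrrrrrr..................
239 ..............rrrrrrrrrrrrr..................
242 .............rrrrrrrrrrrrrr..................
245 .............rrrrrrrrrrrrrr..................
248 .............rrrrrrrrrrrrrr..................
251 .............rrrrrrrrrrrrr..
[... 926 characters left out ...]
rrrrrrrrrrrr.............
226 ............rrrrrrrrrrrrrrrrrrrrrrrrrrrrrrrrrrrrrrrrrrrrr.............
228 ............rrrrrrrrrrrrrrrrrrrrrrrrrrrrrrrrrrrrrrrrrrrrr.............
230 ............rrrrrrrrrrrrrrrrrrrrrrrrrrrrrrrrrrrrrrrrrrrrr.............
232 ............rrrrrrrrrrrrrrrrrrrrrrrrrr................................
234 ...........KKKKKKK....................................................
236 ......................................................................
238 ......................................................................
240 ......................................................................
242 ......................................................................
```

The ink pad lies square in its tray, centred at (641,284) mm at 95°. Next is the stapler.

Run:
```python
from h import *
print("arm ends top",ray("top",[(256.6,228),(301.4,227)],.046)[:,1]," base ends top",ray("top",[(254.7,233.5),(304.2,230)],.016)[:,1])
print("side arm rear",ray("side",[(266,209.5)],.046)," base front bottom",ray("side",[(264,260.5)],.012), "arm front",ray("side",[(264,252.5)],.021),ray("side",[(264,252.5)],.046))
p=observe()["position"];R=observe()["tool_rot"]
print(p,R.T@(np.array([.4965,.128,p[2]])-p)/.04)
```

```text
arm ends top [0.19096422 0.07343153]  base ends top [0.19785357 0.06453736]
side arm rear [[0.49424435 0.18124092]]  base front bottom [[0.49855144 0.05825536]] arm front [[0.49771663 0.07185885]] [[0.5003632  0.04471433]]
[0.64258104 0.28056516 0.09635885] [-3.4950722  -3.95836571 -0.0261726 ]
```

>>> drive_tool(
  offset=[
    [-0.3,-0.35,0],
    [-0.6,-0.65,0],
    [-0.7,-0.8,0],
    [-0.7,-0.8,0],
    [-0.6,-0.7,0],
    [-0.4,-0.46,0],
    [-0.2,-0.2,0],
    [0,0,0],
    [0,0,0],
    [0,0,0],
  ],
  turn=[
    [0,0,0],
    [0,0,0],
    [0,0,0],
    [0,0,0],
    [0,0,0],
    [0,0,0],
    [0,0,0],
    [0,0,0.45],
    [0,0,0],
    [0,0,0],
  ],
  hand=[0.6,0.6,0.6,0.6,0.6,0.6,0.6,0.6,0.6,0.6],
)

```text
time_s: 53.8
position: [0.4954, 0.1277, 0.0926]
tool_rot: [[-0.038, 0.999, -0.0], [0.999, 0.038, 0.0], [0.0, -0.0, -1.0]]
ft_force: [1.4, -0.2, -1.0]
grip_width: 0.0511
gripper_force: 0.0
```

>>> drive_tool(
  offset=[
    [0,0,0.3],
    [0,0,0.4],
    [0,0,0.4],
    [0,0,0.4],
    [0,0,0.3],
    [0,0,0.2],
    [0,0,0.1],
    [0,0,0],
    [0,0,0],
    [0,0,0],
  ],
  turn=[
    [0,0,0],
    [0,0,0],
    [0,0,0],
    [0,0,0],
    [0,0,0],
    [0,0,0],
    [0,0,0],
    [0,0,0],
    [0,0,0],
    [0,0,0],
  ],
  hand=[0.6,0.6,0.6,0.6,0.6,0.6,0.6,0.6,0.6,0.6],
)

```text
time_s: 55.05
position: [0.4954, 0.1275, 0.0091]
tool_rot: [[-0.037, 0.999, 0.001], [0.999, 0.037, 0.0], [-0.0, 0.001, -1.0]]
ft_force: [-0.2, -0.6, -0.3]
grip_width: 0.0512
gripper_force: 0.0
```

>>> drive_tool(
  offset=[
    [0,0.02,0.1],
    [0,0,0.1],
    [0,0,0.1],
    [0,0,0.05],
    [0,0,0],
    [0,0,0],
    [0,0,0],
    [0,0,0],
    [0,0,0],
    [0,0,0],
  ],
  turn=[
    [0,0,0],
    [0,0,0],
    [0,0,0],
    [0,0,0],
    [0,0,0],
    [0,0,0],
    [0,0,0],
    [0,0,0],
    [0,0,0],
    [0,0,0],
  ],
  hand=[0.6,0.6,0.6,0.6,0.6,0.6,0.6,0.6,0.6,0.6],
)

```text
time_s: 56.3
position: [0.496, 0.1275, -0.0052]
tool_rot: [[-0.037, 0.999, -0.0], [0.999, 0.037, 0.0], [0.0, -0.0, -1.0]]
ft_force: [1.0, 0.1, -0.0]
grip_width: 0.0513
gripper_force: 0.0
```

>>> drive_tool(
  offset=[
    [0,0,0],
    [0,0,0],
    [0,0,0],
    [0,0,0],
    [0,0,0],
    [0,0,0],
    [0,0,0],
    [0,0,0],
    [0,0,0],
    [0,0,0],
  ],
  turn=[
    [0,0,0],
    [0,0,0],
    [0,0,0],
    [0,0,0],
    [0,0,0],
    [0,0,0],
    [0,0,0],
    [0,0,0],
    [0,0,0],
    [0,0,0],
  ],
  hand=[0.5,0.45,0.4,0.35,0.3,0.2,0.1,0,0,0],
  newtons=40,
)

```text
time_s: 57.55
position: [0.4962, 0.1275, -0.005]
tool_rot: [[-0.037, 0.999, 0.0], [0.999, 0.037, 0.0], [0.0, 0.0, -1.0]]
ft_force: [0.0, 0.4, 5.8]
grip_width: 0.0264
gripper_force: 40.3
```

>>> drive_tool(
  offset=[
    [0,0,-0.05],
    [0,0,-0.1],
    [0,0,-0.2],
    [0,0,-0.3],
    [0,0,-0.4],
    [0,0,-0.4],
    [0,0,-0.3],
    [0,0,-0.2],
    [0,0,0],
    [0,0,0],
  ],
  turn=[
    [0,0,0],
    [0,0,0],
    [0,0,0],
    [0,0,0],
    [0,0,0],
    [0,0,0],
    [0,0,0],
    [0,0,0],
    [0,0,0],
    [0,0,0],
  ],
  hand=[0,0,0,0,0,0,0,0,0,0],
)

```text
time_s: 58.8
position: [0.4957, 0.1275, 0.0724]
tool_rot: [[-0.037, 0.999, -0.001], [0.999, 0.037, -0.0], [0.0, -0.001, -1.0]]
ft_force: [-0.2, -0.2, -2.0]
grip_width: 0.0272
gripper_force: 39.6
```

>>> drive_tool(
  offset=[
    [0,0.3,0],
    [-0.1,0.5,0],
    [-0.1,0.6,0],
    [-0.1,0.7,0],
    [-0.1,0.6,0],
    [-0.1,0.4,0],
    [0,0.15,0],
    [0,0,0],
    [0,0,0],
    [0,0,0],
  ],
  turn=[
    [0,0,0],
    [0,0,0],
    [0,0,0],
    [0,0,0],
    [0,0,0],
    [0,0,0],
    [0,0,0.3],
    [0,0,0.5],
    [0,0,0.7],
    [0,0,0.9],
  ],
  hand=[0,0,0,0,0,0,0,0,0,0],
)

```text
time_s: 60.05
position: [0.6264, 0.1125, 0.0725]
tool_rot: [[0.217, 0.976, -0.001], [0.976, -0.217, 0.0], [-0.0, -0.001, -1.0]]
ft_force: [0.3, 0.1, -1.4]
grip_width: 0.0272
gripper_force: 39.7
```

>>> drive_tool(
  offset=[
    [0,0,0],
    [0,0,0],
    [0,0,0],
    [0,0,0],
    [0,0,0],
    [0,0,0],
    [0,0,0],
    [0,0,0],
    [0,0,0],
    [0,0,0],
  ],
  turn=[
    [0,0,1],
    [0,0,1],
    [0,0,1],
    [0,0,1],
    [0,0,1],
    [0,0,1],
    [0,0,1],
    [0,0,1],
    [0,0,1],
    [0,0,1],
  ],
  hand=[0,0,0,0,0,0,0,0,0,0],
)

```text
time_s: 61.3
position: [0.6264, 0.1125, 0.0725]
tool_rot: [[0.954, 0.3, -0.001], [0.3, -0.954, 0.0], [-0.001, -0.0, -1.0]]
ft_force: [-0.6, 0.9, -1.5]
grip_width: 0.0269
gripper_force: 39.7
```

>>> drive_tool(
  offset=[
    [0,0,0],
    [0,0,0],
    [0,0,0],
    [0,0,0],
    [0,0,0],
    [0,0,0],
    [0,0,0],
    [0,0,0],
    [0,0,0],
    [0,0,0],
  ],
  turn=[
    [0,0,0.8],
    [0,0,0.5],
    [0,0,0.35],
    [0,0,0],
    [0,0,0],
    [0,0,0],
    [0,0,0],
    [0,0,0],
    [0,0,0],
    [0,0,0],
  ],
  hand=[0,0,0,0,0,0,0,0,0,0],
)

```text
time_s: 62.55
position: [0.6267, 0.1123, 0.0728]
tool_rot: [[0.991, 0.136, 0.0], [0.136, -0.991, 0.0], [0.0, -0.0, -1.0]]
ft_force: [-0.2, 0.4, -3.1]
grip_width: 0.0267
gripper_force: 39.7
```

Run:
```python
from h import *
o=observe(); p=o["position"];R=o["tool_rot"];print(p,o["grip_width"],np.degrees(np.arctan2(R[1,0],R[0,0])))
print(R.T@(np.array([.6255,.102,p[2]])-p)/.04)
zt=p[2]+.005+.046; print("pred arm-top centre",proj("side",[[p[0],p[1],zt]]),"base bottom-front ends",proj("side",[p+s*.065*R[:,0]+.016*R[:,1]+[0,0,.017] for s in(1,-1)]))
i=get_image("side"); cv2.imwrite("pics/side9.png",i); v=cv2.cvtColor(i,cv2.COLOR_BGR2HSV); red=cv2.inRange(v,(0,120,50),(8,255,255))|cv2.inRange(v,(172,120,50),(180,255,255))
k=cv2.inRange(v,(0,0,0),(180,255,80)); f=cv2.inRange(v,(0,0,81),(180,60,170))
for r in range(190,272,3): print(r,"".join("r" if red[r,c] else "K" if k[r,c] else "o" if f[r,c] else "." for c in range(280,380)))
```

```text
[0.6266704  0.11226593 0.07279545] 0.026652259870990666 7.800394679345541
[-6.38220641e-02  2.50302294e-01 -5.62550711e-06]
pred arm-top centre [[331.34493732 200.80134139]] base bottom-front ends [[364.4740172  217.97253427]
 [298.33334675 221.68330257]]
190 .........o........................ooooKKKKKKKKKKKKKKKKKKKKKKKKKKKKK.................................
193 ..ooo..............................ooooKKKKKKKKKKKKKKKKKKKKKKKKKKKK.................................
196 ...................................ooooKKKKKKKKKKKKKKKKKKKKKKKKKKK........rr........................
199 ....................................ooooKKKKKKrrKKKKKKKKKKKKKKKKrrrrrrrrrrrrrrrrrrr.................
202 ..................................rrrrrrrrrrrrr.ooKKKKKKKKKKKKKrrrrrrrrrrrrrrrrrrrrr................
205 .........................rrrrrrrrrrrrrrrrrrrrrroooKKKKKKKKo.rrrrrrrrrrrrrrrrrrrrrrrrr...............
208 .....................rrrrrrrrrrrrrrrrrrrrrrrrrroooKKKKKKKKo.rrrrrrrrrrrrrrrrrrrrrrrrrr..............
211 ...................KKKrrrrrrrrrrrrrrrrrrrrrrrrKoooKKKKKKKoo.rrrrrrrrrrrrrrrrrrrrrrrrr...............
214 
[... 1395 characters left out ...]
oooooooooooooooooooooooooooooooooooooooooooooooooooooo................
256 o..........oooooooooooooooooooooooooooooooooooooooooooooooooooooooooooooooooooooooooo...............
259 ....................................................................................................
262 ....................................................................................................
265 ....................................................................................................
268 ....................................................................................................
271 ....................................................................................................
```

>>> drive_tool(
  offset=[
    [0,0,0],
    [0,0,0],
    [-0.09,0.25,0],
    [0,0,0.3],
    [0,0,0.3],
    [0,0,0.3],
    [0,0,0.2],
    [0,0,0.1],
    [0,0,0],
    [0,0,0],
  ],
  turn=[
    [0,0,0.5],
    [0,0,0.47],
    [0,0,0],
    [0,0,0],
    [0,0,0],
    [0,0,0],
    [0,0,0],
    [0,0,0],
    [0,0,0],
    [0,0,0],
  ],
  hand=[0,0,0,0,0,0,0,0,0,0],
)

```text
time_s: 63.85
position: [0.6237, 0.1022, 0.0252]
tool_rot: [[0.999, 0.035, 0.001], [0.035, -0.999, -0.0], [0.001, 0.0, -1.0]]
ft_force: [-0.5, -0.1, -1.1]
grip_width: 0.0269
gripper_force: 39.8
```

Run:
```python
from h import *
o=observe(); p=o["position"];R=o["tool_rot"];print(p,o["grip_width"],np.degrees(np.arctan2(R[1,0],R[0,0])))
i=get_image("side"); cv2.imwrite("pics/side10.png",i); v=cv2.cvtColor(i,cv2.COLOR_BGR2HSV); red=cv2.inRange(v,(0,120,50),(8,255,255))|cv2.inRange(v,(172,120,50),(180,255,255))
k=cv2.inRange(v,(0,0,0),(180,255,80)); f=cv2.inRange(v,(0,0,81),(180,60,170))
for r in range(212,268,2): print(r,"".join("r" if red[r,c] else "K" if k[r,c] else "o" if f[r,c] else "." for c in range(280,380)))
```

```text
[0.62366678 0.10216541 0.02521189] 0.02688699772453528 1.9804825080651802
212 ....................................KKooooKKKKKKKKKooooooKKKKoooooooooo.............................
214 ....................................KK....KKKKKKKKKKKKKKKKKKK.......KKKK............................
216 ..........................................KKKKKKKKKKKKKKKKKK........................................
218 ...........................................KKKKKKKKKKKKKKKK.........................................
220 ..........................................KKKKKKKKKKKKKKKKK......rrrrrrrrr..........................
222 ....................................rrrrrrrrKKKKKKKKKKKKKKrrrrrrrrrrrrrrrrrrrrr.....................
224 .............................rrrrrrrrrrrrrrrKKKKKKKKKKKKKKrrrrrrrrrrrrrrrrrrrrrrr...................
226 ......................rrrrrrrrrrrrrrrrrrrrr.KKKKKKKKKKKKKrrrrrrrrrrrrrrrrrrrrrrrr...................
228 ....................rrrrrrrrrrrrrrrrrrrrrrroooKKKKKKKKo.rrrrrrrrrrrrrrrrrrrrrrrrrr..................
230 ..................KKrrrrrrrrrrrrrrrrrrrrrrroooKKKKKKKoo.rrrrrrrrrrrrrrrrrrrrr
[... 1213 characters left out ...]
ooooooooooooooooooooooooooooooooooooooooooooooooooooooo...............
256 o..........oooooooooooooooooooooooooooooooooooooooooooooooooooooooooooooooooooooooooo...............
258 ......................ooooooooooo.......ooooooooooooooooooooooooooooooooooooooooooooo...............
260 ....................................................................................................
262 ....................................................................................................
264 ....................................................................................................
266 ....................................................................................................
```

>>> drive_tool(
  offset=[
    [0,0,0.2],
    [0,0,0.2],
    [0,0,0.2],
    [0,0,0.15],
    [0,0,0.1],
    [0,0,0.02],
    [0,0,0],
    [0,0,0],
    [0,0,0],
    [0,0,0],
  ],
  turn=[
    [0,0,0],
    [0,0,0],
    [0,0,0],
    [0,0,0],
    [0,0,0],
    [0,0,0],
    [0,0,0],
    [0,0,0],
    [0,0,0],
    [0,0,0],
  ],
  hand=[0,0,0,0,0,0,0,0,0,0],
)

```text
time_s: 65.15
position: [0.6235, 0.1021, -0.0099]
tool_rot: [[0.999, 0.035, 0.0], [0.035, -0.999, 0.0], [0.0, 0.0, -1.0]]
ft_force: [-0.6, 1.0, -2.1]
grip_width: 0.0268
gripper_force: 39.8
```

>>> drive_tool(
  offset=[
    [0,0,0.02],
    [0,0,0.02],
    [0,0,0.02],
    [0,0,0.02],
    [0,0,0],
    [0,0,0],
    [0,0,0],
    [0,0,0],
    [0,0,0],
    [0,0,0],
  ],
  turn=[
    [0,0,0],
    [0,0,0],
    [0,0,0],
    [0,0,0],
    [0,0,0],
    [0,0,0],
    [0,0,0],
    [0,0,0],
    [0,0,0],
    [0,0,0],
  ],
  hand=[0,0,0,0,0,0,0,0,0,0],
)

```text
time_s: 66.4
position: [0.6234, 0.1021, -0.0132]
tool_rot: [[0.999, 0.035, 0.0], [0.035, -0.999, -0.0], [0.0, 0.0, -1.0]]
ft_force: [-0.6, 0.3, -3.2]
grip_width: 0.027
gripper_force: 39.8
```

>>> drive_tool(
  offset=[
    [0,0,0.02],
    [0,0,0.015],
    [0,0,0],
    [0,0,0],
    [0,0,0],
    [0,0,0],
    [0,0,0],
    [0,0,0],
    [0,0,0],
    [0,0,0],
  ],
  turn=[
    [0,0,0],
    [0,0,0],
    [0,0,0],
    [0,0,0],
    [0,0,0],
    [0,0,0],
    [0,0,0],
    [0,0,0],
    [0,0,0],
    [0,0,0],
  ],
  hand=[0,0,0,0,0,0,0,0,0,0],
)

```text
time_s: 67.65
position: [0.6235, 0.1021, -0.0139]
tool_rot: [[0.999, 0.035, 0.0], [0.035, -0.999, -0.0], [0.0, 0.0, -1.0]]
ft_force: [-2.3, -0.4, 6.0]
grip_width: 0.0268
gripper_force: 40.7
```

Contact. I'll release, rise and move clear.

>>> drive_tool(
  offset=[
    [0,0,0],
    [0,0,0],
    [0,0,0],
    [0,0,0],
    [0,0,0],
    [0,0,0],
    [0,0,-0.3],
    [0,0,-0.6],
    [0,0,-0.8],
    [0,0,-0.8],
  ],
  turn=[
    [0,0,0],
    [0,0,0],
    [0,0,0],
    [0,0,0],
    [0,0,0],
    [0,0,0],
    [0,0,0],
    [0,0,0],
    [0,0,0],
    [0,0,0],
  ],
  hand=[0.4,0.5,0.6,0.6,0.6,0.6,0.6,0.6,0.6,0.6],
)

```text
time_s: 68.9
position: [0.6234, 0.1022, 0.0873]
tool_rot: [[0.999, 0.035, 0.001], [0.035, -0.999, 0.0], [0.001, 0.0, -1.0]]
ft_force: [1.0, -0.6, 0.3]
grip_width: 0.0514
gripper_force: 0.0
```

>>> drive_tool(
  offset=[
    [0,0,-0.8],
    [-0.4,0,-0.8],
    [-0.8,0,-0.6],
    [-1,0,0],
    [-1,0,0],
    [-1,0,0],
    [-0.8,0,0],
    [-0.5,0,0],
    [0,0,0],
    [0,0,0],
  ],
  turn=[
    [0,0,0],
    [0,0,0],
    [0,0,0],
    [0,0,0],
    [0,0,0],
    [0,0,0],
    [0,0,0],
    [0,0,0],
    [0,0,0],
    [0,0,0],
  ],
  hand=[0.6,0.6,0.6,0.6,0.6,0.6,0.6,0.6,0.6,0.6],
)

```text
time_s: 70.15
position: [0.4044, 0.0945, 0.1739]
tool_rot: [[0.999, 0.034, 0.001], [0.034, -0.999, -0.0], [0.001, 0.0, -1.0]]
ft_force: [0.6, -0.1, -0.2]
grip_width: 0.0512
gripper_force: 0.0
```

Run:
```python
from h import *
for n in("side","top"): cv2.imwrite(f"pics/{n}11.png",get_image(n))
i=cv2.imread("pics/side11.png"); v=cv2.cvtColor(i,cv2.COLOR_BGR2HSV); red=cv2.inRange(v,(0,120,50),(8,255,255))|cv2.inRange(v,(172,120,50),(180,255,255))
k=cv2.inRange(v,(0,0,0),(180,255,80)); f=cv2.inRange(v,(0,0,81),(180,60,170))
for r in range(224,268,2): print(r,"".join("r" if red[r,c] else "K" if k[r,c] else "o" if f[r,c] else "." for c in range(280,380)))
blue=cv2.inRange(v,(110,60,20),(140,255,140)); print("ink",rect("side",blue,.015,(305,180,360,220),30)); print("stamp",rect("side",red,.013,(270,300,325,365),10))
t=cv2.imread("pics/top11.png"); v=cv2.cvtColor(t,cv2.COLOR_BGR2HSV); red=cv2.inRange(v,(0,120,50),(8,255,255))|cv2.inRange(v,(172,120,50),(180,255,255))
k=cv2.inRange(v,(0,0,0),(180,255,75)); f=cv2.inRange(v,(0,0,76),(180,60,170)); w=cv2.inRange(v,(0,0,171),(180,60,255)); bl=cv2.inRange(v,(110,60,20),(140,255,140))
for b in((270,148,310,218),(200,155,250,200),(165,230,207,268),(350,188,388,220)):
    print(b)
    for r in range(b[1],b[3],3): print("".join("b" if bl[r,c] else "r" if red[r,c] else "K" if k[r,c] else "o" if f[r,c] else "#" if w[r,c] else "." for c in range(b[0],b[2])))
```

```text
224 ....................................................................................................
226 ....................................................................................................
228 ....................................................................................................
230 ....................................................................................................
232 ....................................................................................................
234 ....................................................................................................
236 .......................................rrrrrrrrrrrrrrrrrrrrrrrrrrrrrrrrrrrr.........................
238 ................................rrrrrrrrrrrrrrrrrrrrrrrrrrrrrrrrrrrrrrrrrrrrrr......................
240 .......................rrrrrrrrrrrrrrrrrrrrrrrrrrrrrrrrrrrrrrrrrrrrrrrrrrrrrrrr.....................
242 ...........oooooooorrrrrrrrrrrrrrrrrrrrrrrrrrrrrrrrrrrrrrrrrrrrrrrrrrrrrrrrrrrrr.K..................
244 ...........ooooooo.rrrrrrrrrrrrrrrrrrrrrrrrrrr
[... 3462 characters left out ...]
##################oooooooo.........
........o##############ooooooooo..........
.........ooooooooooooooooooooo............
.............oooooooooooooo...............
..........................................
..........................................
(350, 188, 388, 220)
......................................
......................................
........ooooooo.......................
........oooooo...oooo.................
.......ooooorrrrrrrKKK.......ooo......
.......oooo.rrrrrrKKKKKKKrrrroo.......
......ooooooooooo..r.rrrrrrr.o........
........oooooooooooooooooooooo........
.......................oooooo.........
......................................
......................................
```

```bash
python3 -c "
from rig import env
print(env.close_job())"
```

```text
the job is handed in; nothing more can be done
None
```

I put the stamp, till roll, ink pad and stapler in their trays in that order, upright and square inside the rims in the final camera check, and handed the job in at about 70 s of the 128 s allowed; no verdict came back.

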